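# Change over a bench vise: filter discs in, clamp screw started square

### The job

Slide the vise's near jaw fully open, lift the finished aluminium cap out and stand it on the round black mat; then stack every porous disc lying on the bench flat in the vise, lined up one on another midway across the jaws and against the fixed jaw, and slide the jaw shut on them. Next take the red T-handle key from its stand, seat its blade in the slot of the leaning clamp screw, square on the screw's axis, and only then turn the screw clockwise about a quarter turn until its slot lies in line with the vise. Finish with the key standing in its stand again, and leave the brass weight and the tape roll alone.

Things in the scene. Friction and masses are not known exactly. Their poses are not given: they have to be found in the camera images.
- vise: blue bench vise fixed to the bench, 168 mm long (end feet 84 mm wide, 10 mm high). Origin on the bench under it; +x along the vise to the fixed jaw, y across, z up. Flat bed top 24 mm above the bench; between the jaws (x -55 to +66 mm) it is a solid table 110 mm wide. Fixed jaw: face at x = +37 mm, 60 mm wide, top 66 mm above the bench
- jaw (a joint): sliding (near) jaw of the vise, m: how far it has slid in the vise's -x direction; 0 = gap of 60 mm between the jaw faces, 0.030 = fully open, gap of 90 mm. Its face is at x = -23 mm minus this value in the vise frame. It stays where it is left; friction about 2.5 N. Shut on 62 mm discs it reads about 0.002
- jaw_mid (a point): middle of the sliding jaw's block, 48 mm above the bench: block 38 mm long (x), 50 mm wide (y, the width to pinch), top 64 mm above the bench; on top of it the guide collar of the clamp screw rises to 87 mm. Axes as the vise
- screw (a joint): clamp screw in the sliding jaw, rad: 0 = slot straight across the vise, 1.57 = slot in line with the vise, stop at 1.6; grows clockwise as seen from above; starts between 0.1 and 0.5. Stays where it is left; friction 0.06 N m
- screw_slot (a point): point on the clamp screw's axis where the key's blade tip lies when seated. z = screw axis, up and out; it leans 20 degrees from vertical to the vise's -x end. x = along the slot (turns with the screw). Slot 7 mm wide, 22 mm long, in a brass head whose top is 7 mm out along z; the head is sunk in a dark collar, bore 26 mm, outside 36 mm, rim 13 mm out
- key_tip (a point): middle of the blade tip of the T-handle key; z axis up along the key, from the blade to the handle, x axis along the blade's width and along the handle bar. Blade 20 x 4 mm, 7 mm long, below a 21 mm round boss 15 mm long, then a 13 mm shank; the boss rests on the screw head when the key is seated
- key_grip (a point): centre of the key's red handle bar, 107 mm up the key from the blade tip: bar 72 mm long (x), 16 mm thick (y, the width to pinch), 24 mm high. Key 119 mm long overall, 0.12 kg; it starts upright in its stand
- stand: aluminium round stand fixed to the bench, 60 mm across the foot, 60 mm high, with a 27 mm round bore open at the top and a floor 6 mm above the bench, on which the key's blade tip rests; the key can lean up to 0.19 rad in it. Origin on the bench under its axis, z up
- mat: round black rubber mat fixed to the bench, 90 mm across, 4 mm thick; origin on the bench under its centre
- cap_mid (a point): centre (half-way up) of the finished aluminium cap: round body 62 mm across, 36 mm high, 0.32 kg, z axis up; a thin brass drain stub points to its +y side. It starts on the vise bed between the jaws
- stone_a_mid (a point): centre (half-way up) of a porous filter disc, 62 mm across, 10 mm thick, 0.05 kg, z axis up when flat; two or three such discs lie on the bench
- stone_b_mid (a point): centre (half-way up) of a porous filter disc, 62 mm across, 10 mm thick, 0.05 kg, z axis up when flat; two or three such discs lie on the bench
- stone_c_mid (a point): centre (half-way up) of a porous filter disc, 62 mm across, 10 mm thick, 0.05 kg, z axis up when flat; two or three such discs lie on the bench
- weight: brass weight, 36 mm across, 40 mm high, bystander; origin at its underside
- tape: roll of black tape, 59 mm across, 19 mm high, bystander; origin at its underside
Things that resemble listed ones, but are neither listed nor needed, are in the scene too. What is shaped like the part that bears stone_c_mid but pink is not meant.

How it is judged:
On the way, in this order (a step that is already met when the one before it is completed fails the run):
1. the jaw is slid open with the cap still standing in the vise (value of joint jaw above 0.022 m and z of cap_mid in the frame of vise below 0.05 m and horizontal distance between cap_mid and vise below 0.04 m), for 0.2 s.
2. the cap stands on the mat (horizontal distance between cap_mid and mat below 0.025 m and height (world z) of cap_mid between 0.017 and 0.027 m and angle between cap_mid's own z axis and vertical below 0.1 rad), for 0.3 s.
3. all discs lie flat in the vise and the jaw is shut on them, the screw not yet turned (x of stone_a_mid in the frame of vise between -0.001 and 0.013 m and y of stone_a_mid in the frame of vise between -0.012 and 0.012 m and z of stone_a_mid in the frame of vise between 0.025 and 0.058 m and angle between each of stone_a_mid, stone_b_mid, stone_c_mid's own z axis and vertical below 0.12 rad and x of stone_b_mid in the frame of vise between -0.001 and 0.013 m and y of stone_b_mid in the frame of vise between -0.012 and 0.012 m and z of stone_b_mid in the frame of vise between 0.025 and 0.058 m and x of stone_c_mid in the frame of vise between -0.001 and 0.013 m and y of stone_c_mid in the frame of vise between -0.012 and 0.012 m and z of stone_c_mid in the frame of vise between 0.025 and 0.058 m and value of joint jaw below 0.0045 m and value of joint screw below 0.75 rad), for 0.2 s.
4. the key's blade is seated in the slot, square on the screw's axis, before the turn (distance between key_tip and screw_slot below 0.005 m and angle between the z axis of key_tip and the z axis of screw_slot, either way round below 0.12 rad and value of joint screw below 0.85 rad), for 0.2 s.
5. the screw is turned until its slot is in line with the vise (value of joint screw above 1.3 rad), for 0.1 s.
At the end, for the whole second after the job is handed in: Cap upright on the mat (centres within 25 mm); all discs flat in the vise, within 12 mm of its middle line, rims within 6 mm of the fixed jaw; jaw reads under 0.0045; screw over 1.3 rad; key in its stand, tip on the floor, under 0.3 rad off vertical (all of step 2 and x of stone_a_mid in the frame of vise between -0.001 and 0.013 m and y of stone_a_mid in the frame of vise between -0.012 and 0.012 m and z of stone_a_mid in the frame of vise between 0.025 and 0.058 m and angle between each of stone_a_mid, stone_b_mid, stone_c_mid's own z axis and vertical below 0.12 rad and x of stone_b_mid in the frame of vise between -0.001 and 0.013 m and y of stone_b_mid in the frame of vise between -0.012 and 0.012 m and z of stone_b_mid in the frame of vise between 0.025 and 0.058 m and x of stone_c_mid in the frame of vise between -0.001 and 0.013 m and y of stone_c_mid in the frame of vise between -0.012 and 0.012 m and z of stone_c_mid in the frame of vise between 0.025 and 0.058 m and value of joint jaw below 0.0045 m and value of joint screw above 1.3 rad and horizontal distance between key_tip and stand below 0.008 m and height (world z) of key_tip between 0.002 and 0.012 m and angle between key_tip's own z axis and vertical below 0.3 rad); the robot touches nothing.
It fails at once if the screw is turned with the key more than 0.2 rad off the screw's axis (velocity of joint screw above 0.3 rad/s and angle between the z axis of key_tip and the z axis of screw_slot, either way round above 0.2 rad).
It fails at once if the weight is moved more than 30 mm (distance of weight from where it was at the start of the episode above 0.03 m).
It fails at once if the tape roll is moved more than 30 mm (distance of tape from where it was at the start of the episode above 0.03 m).
Of stone_a, stone_b, stone_c only 2 to 3 are there at a start; the rules pass over those that are not, and their reading is None.
At some moment in a run one of stone_a, stone_b, stone_c may be knocked a few centimetres aside while the robot is not near it.
It also fails if it takes over 208 s, if anything falls off the work surface, if the arm or the gripper's body presses on something with over 40 N, if the wrist force passes 120 N, or if a joint passes its speed limit or range.

### The arm

A 7-joint arm with a two-finger parallel gripper is mounted at the origin on a cart in front of the work surface, level with it; the furniture and walls round the work are solid. World frame = base frame: x ahead of the robot, y to its left, z up, the work surface at z = 0. Lengths are in m, angles in rad, forces in N, time in s.
With the tool pointing down it reaches from about 0.425 to 0.925 m from the base axis. Payload 6.8 kg.
Tool frame: the origin (TCP) lies midway between the tips of the shut fingers; the grasp point (between the pads) lies 19 mm behind it; z points along the fingers, y is the line along which they close (so a half turn about z gives the same grasp; the last joint's range is limited). The gripper opens to 85 mm and grips with 20 to 120 N. Pads are 22 mm wide; open, the fingers measure 114 mm over their backs; the gripper's body (76 mm by 85 mm) begins 54 mm behind the grasp point. The pads swing forward as they close: fully open they stand 13 mm farther back than shut.
Start: joints at [1.169, 0.477, 0.022, 1.555, -0.011, 1.109, -0.083], TCP at [0.195, -0.646, 0.203] pointing down, gripper open.
Joint ranges: [-2.96, 2.96], [-0.34, 2.1], [-1.41, 1.46], [0.24, 2.44], [-1.37, 4.51], [0.17, 1.92], [-2.96, 2.96]. Speed limits (rad/s): [2.39, 2.39, 3.14, 3.14, 3.14, 3.14, 3.14].

### API

Orientations are given as a rotation vector (axis times angle).
In Python, from bench import get_obs, grab_frame, camera_params, r gives the robot as it stands.
- The arm moves only by the shell command python3 -m jog 'ROWS' [FORCE]. ROWS is JSON, a list of rows, each an object of numbers: "rx", "ry", "rz": the turn, a rotation vector about the world's x, y, z scaled (see below); "x", "y", "z": the shift along the world's x, y, z scaled (see below); "jaw": the opening, from -1 (shut) to 1 (fully open). In form: [{"rx": .., "ry": .., "rz": .., "x": .., "y": .., "z": .., "jaw": ..}, ...]. A call has 1 to 8 rows; each row shifts and turns the commanded pose from where the row before left it; what a row does not reach is not made up. The controller multiplies each number of a shift by 60 mm and each number of a turn by 10 degrees. A row lasts 1/8 s, in which the tool goes at most 62.5 mm and 10.7 degrees, less where a joint would pass 70% of its speed; a pose out of reach is approached as far as the arm can. A call with a number of a shift or a turn outside -1 to 1 is refused whole. A call with a gripper value outside its range is refused whole. The fingers move at their own pace and stop on an object; FORCE is the grip in N (left out, the last holds). Time passes only in rows, so rows that do not move let the fingers close. It gives the time, the measured TCP pose, the force, the opening and the grip force at its end, in the units of the state.
- get_obs(): the state, without advancing time (a new reading comes with each control period).
- grab_frame(name): name is "side" or "top"; returns the picture (480x640x3 uint8, red, green, blue); there is no depth.
- camera_params(name): a dict with "fx", "fy", "cx", "cy" (pixels), "R" (3x3) and "t" (3): a world point X has camera coordinates R X + t. Camera axes: x right, y down, z forward; pixel columns grow to the right and rows downward; lengths in m; the calibration is good to about 2 mm. A picture is of the moment at which its call begins. camera_params takes no time and is no camera call.
- r.hand_in(): hands the job in; it is judged then, once.
The state is a dict: "clock": time; "joints": joint angles; "qvel": joint speeds; "tau": joint torques, N m; "tcp_pos": TCP position; "orientation": TCP orientation; "contact_force": force on the tool from outside, world axes, zero at the start; "moment": the same for the moment, N m; "grip_width": finger opening in m; "gripper_force": force on a finger pad.
Only numpy, scipy, OpenCV 4.12 (cv2) and the standard library are available. Lean on these libraries where they do the work, as an engineer would, in place of code of your own. Each camera call takes 0.05 s, during which the arm holds its last target. There are 200 camera calls.

## Working session

There is one attempt and no reset: what is moved stays moved. The work goes in short steps, Python scripts to look and compute and a shell command to move; the robot and the scene stay as the last step left them, time stands still between calls to the robot, and variables do not carry over. Pictures are saved under pics/ and viewed, at most 14 in all, crops included, and the job is handed in when it is done.

```bash
ls; mkdir -p pics; python3 - <<'E'
from bench import *
import cv2
for n in("side","top"):
    cv2.imwrite(f"pics/{n}0.png",grab_frame(n)[:,:,::-1]); p=camera_params(n); print(n,p)
print(get_obs())
E
```

```text
pics
side {'fx': 570.3750496906733, 'fy': 570.3750496906733, 'cx': 320.44319189216577, 'cy': 233.47919615682264, 'R': array([[ 0.99848513, -0.05363779, -0.01226489],
       [-0.04349642, -0.63295226, -0.77296798],
       [ 0.03369721,  0.77233052, -0.63432647]]), 't': array([-0.49972452,  0.12793019,  1.44395344])}
top {'fx': 454.4496114468698, 'fy': 454.4496114468698, 'cx': 320.70235540512357, 'cy': 231.67354307645175, 'R': array([[ 0.01685271, -0.99985445,  0.00265849],
       [-0.9765117 , -0.01703037, -0.21479028],
       [ 0.2148043 ,  0.00102375, -0.97665658]]), 't': array([0.02782106, 0.54705472, 1.36114271])}
{'clock': 0.1, 'joints': array([ 1.16894839,  0.47772432,  0.02236795,  1.55634481, -0.01154064,
        1.10929949, -0.08309552]), 'qvel': array([ 0.00050105,  0.0005881 , -0.00108412, -0.0029891 ,  0.00079417,
        0.00042827, -0.00049584]), 'tau': array([ 4.90635139e-03, -5.97755992e+01,  1.61393467e+00, -2.81950861e+01,
        1.28806583e-02,  5.03726013e-03, -5.71667010e-05]), 'tcp_pos': array([ 0.19525651, -0.64553821,  0.20202212]), 'orientation': array([-3.10617583e+00, -4.59500004e-01,  5.25941346e-04]), 'contact_force': array([-0.56443919,  0.14219005,  0.34454296]), 'moment': array([0.02128525, 0.07887268, 0.01691928]), 'gripper_force': 0.0, 'grip_width': 0.08525733173212877}
```

View pics/side0.png

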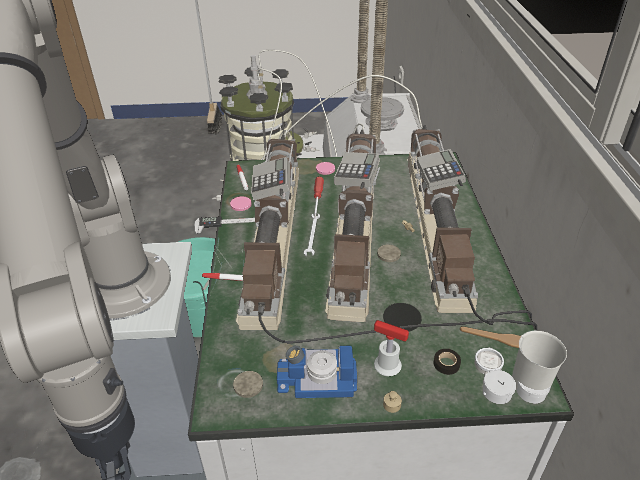

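View pics/top0.png

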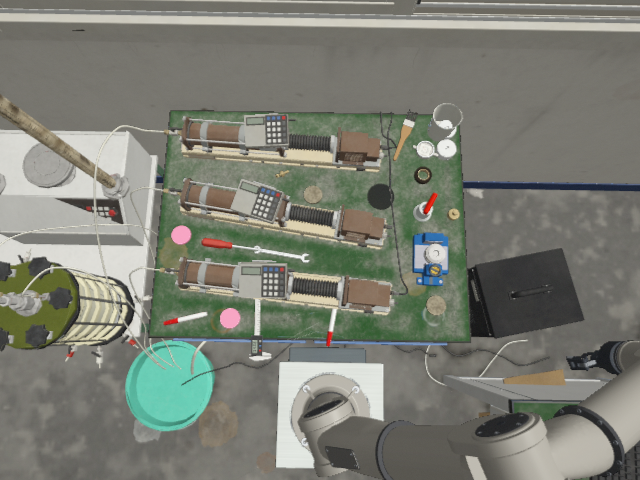

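```bash
cat > h.py <<'E'
import numpy as np, cv2
from bench import *
from scipy.spatial.transform import Rotation as Ro
def at(n,u,v,z):
    p=camera_params(n);R=np.array(p["R"]);t=np.array(p["t"])
    d=R.T@np.array([(u-p["cx"])/p["fx"],(v-p["cy"])/p["fy"],1]);c=-R.T@t
    return c+d*(z-c[2])/d[2]
def px(n,X):
    p=camera_params(n);c=np.array(p["R"])@X+p["t"]
    return np.array([p["fx"]*c[0]/c[2]+p["cx"],p["fy"]*c[1]/c[2]+p["cy"]])
def tri(a,b):  # a=(u,v) side, b=(u,v) top
    A=[];y=[]
    for n,(u,v) in(("side",a),("top",b)):
        p=camera_params(n);R=np.array(p["R"]);t=np.array(p["t"])
        for k,(f,c,w) in enumerate(((p["fx"],p["cx"],u),(p["fy"],p["cy"],v))):
            s=(w-c)/f;A.append(R[k]-s*R[2]);y.append(s*t[2]-t[k])
    return np.linalg.lstsq(np.array(A),np.array(y),rcond=None)[0]
def crop(n,u,v,w,h,s,name):
    f=grab_frame(n)[:,:,::-1][v:v+h,u:u+w]
    cv2.imwrite("pics/"+name,cv2.resize(f,None,fx=s,fy=s,interpolation=cv2.INTER_CUBIC))
def st():
    o=get_obs();print(round(o["clock"],2),o["tcp_pos"].round(4),"R",Ro.from_rotvec(o["orientation"]).as_matrix().round(3).tolist(),"w",round(o["grip_width"],4),"F",o["contact_force"].round(1),"q",o["joints"].round(2))
E
python3 - <<'E'
from h import *
a=cv2.imread("pics/side0.png");b=cv2.imread("pics/top0.png")
A=cv2.resize(a[310:420,215:475],None,fx=3,fy=3,interpolation=cv2.INTER_CUBIC)
B=cv2.resize(b[160:330,380:480],None,fx=3.5,fy=3.5,interpolation=cv2.INTER_CUBIC)
cv2.imwrite("pics/ca.png",A);cv2.imwrite("pics/cb.png",B)
print("stoneA",at("side",248,383,.01),at("top",436,305,.01))
print("stoneB",at("side",389,253,.01),at("top",313,194,.01))
print("mat",at("side",402,316,.004),at("top",380,196,.004))
E
```

```text
stoneA [ 0.33092114 -0.3279551   0.01      ] [ 0.32881507 -0.32734855  0.01      ]
stoneB [0.68542957 0.06126133 0.01      ] [0.68408682 0.0647816  0.01      ]
mat [ 0.68447742 -0.15686011  0.004     ] [ 0.68295298 -0.15689782  0.004     ]
```

View pics/ca.png

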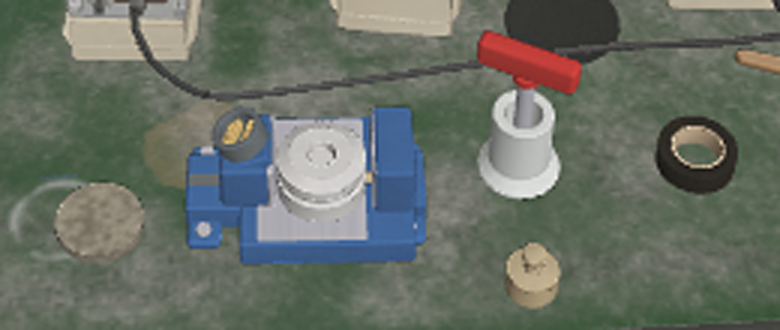

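View pics/cb.png

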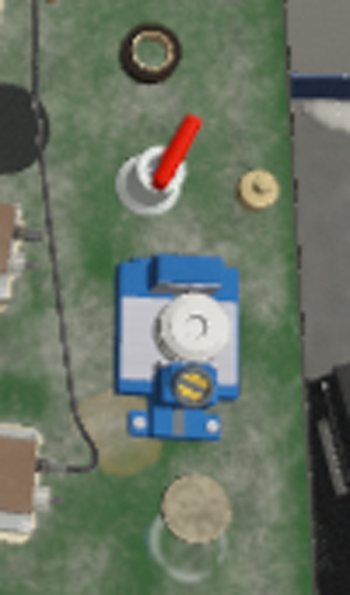

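```bash
python3 - <<'E'
from h import *
from scipy.optimize import least_squares
C=[]
s=lambda u,v:(215+u/3,310+v/3); t=lambda u,v:(380+u/3.5,160+v/3.5)
C=[("side",s(241,241),(-55,-55,24)),("side",s(414,241),(66,-55,24)),("top",t(116,262),(66,55,24)),("top",t(240,268),(66,-55,24)),("top",t(113,393),(-55,55,24)),("top",t(240,398),(-55,-55,24))]
def f(q):
    R=np.array([[np.cos(q[2]),-np.sin(q[2])],[np.sin(q[2]),np.cos(q[2])]])
    e=[]
    for n,p,m in C:
        m=np.array(m)/1e3;X=np.r_[R@m[:2]+q[:2],m[2]];e.append(px(n,X)-p)
    return np.concatenate(e)
r_=least_squares(f,[.45,-.3,0]);q=r_.x;print(q,r_.fun.round(1))
R=np.array([[np.cos(q[2]),-np.sin(q[2])],[np.sin(q[2]),np.cos(q[2])]])
V=lambda x,y,z:np.r_[R@np.array([x,y])/1e3+q[:2],z/1e3]
a=cv2.imread("pics/side0.png");b=cv2.imread("pics/top0.png")
im={"side":cv2.resize(a[310:420,215:475],None,fx=3,fy=3,interpolation=cv2.INTER_CUBIC),"top":cv2.resize(b[160:330,380:480],None,fx=3.5,fy=3.5,interpolation=cv2.INTER_CUBIC)}
def poly(P,c):
    for n in im:
        L=[]
        for X in P:
            u=px(n,X); L.append(((u-[215,310])*3 if n=="side" else (u-[380,160])*3.5))
        cv2.polylines(im[n],[np.int32(np.array(L)*16)],True,c,1,cv2.LINE_AA,4)
poly([V(-55,-55,24),V(66,-55,24),V(66,55,24),V(-55,55,24)],(0,255,255))
poly([V(37,-30,66),V(37,30,66),V(37,30,24),V(37,-30,24)],(255,0,255))
for j in (0,): poly([V(-23,-25,64),V(-23,25,64),V(-61,25,64),V(-61,-25,64)],(0,255,0))
circ=lambda c,r,z:[np.array([c[0]+r*np.cos(k),c[1]+r*np.sin(k),z]) for k in np.linspace(0,6.28,40)]
print("cap top",at("top",*t(196,326),.06),at("side",*s(320,155),.06))
cp=at("side",*s(320,155),.06);poly(circ(cp,.031,.06),(0,0,255))
print("weight",at("side",*s(533,255),.04),at("top",*t(258,188),.04),"tape",at("top",*t(151,53),.019))
print("stand foot",at("side",*s(520,170),.003),"rim",at("side",*s(522,116),.06),at("top",*t(156,172),.06))
print("bar ends",tri(s(485,50),t(191,122)),tri(s(572,75),t(161,182)))
h=max(i.shape[0] for i in im.values())
o=np.zeros((600,800,3),np.uint8)
o[:330,:520]=im["side"][:, :520]; o[:595,521:800]=im["top"][:,60:339]
cv2.imwrite("pics/ov.png",o)
E
```

```text
[ 0.48363798 -0.3117455  -0.03594325] [-1.6  1.1  0.1 -0.2  0.  -0.8 -1.  -0.7  0.6 -0.7 -0.7 -0.2]
cap top [ 0.48457337 -0.3206906   0.06      ] [ 0.48647397 -0.32144701  0.06      ]
weight [ 0.62338763 -0.39660134  0.04      ] [ 0.61702167 -0.38736282  0.04      ] tape [ 0.75282714 -0.29850931  0.019     ]
stand foot [ 0.63130235 -0.29945568  0.003     ] rim [ 0.62949671 -0.29664858  0.06      ] [ 0.62500263 -0.28985525  0.06      ]
bar ends [ 0.62088175 -0.30221356  0.14752711] [ 0.63773637 -0.28891498  0.08302919]
```

View pics/ov.png

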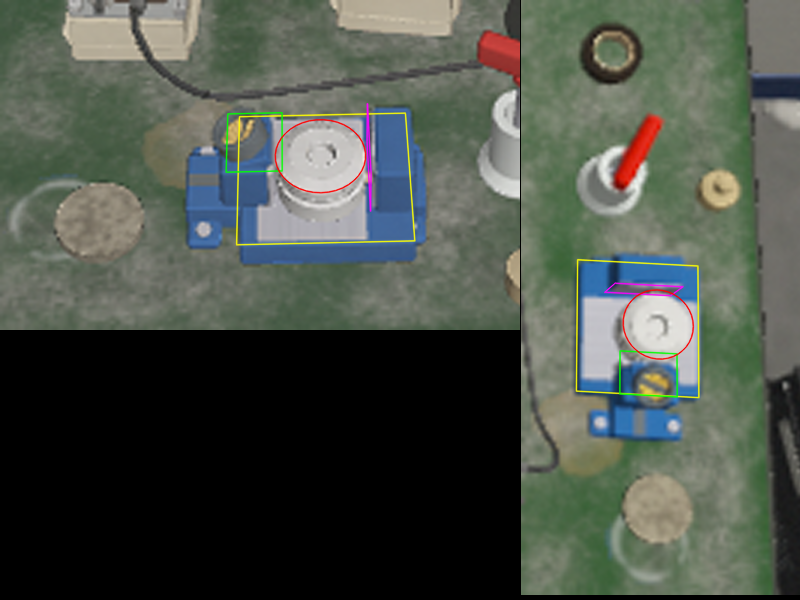

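The pictures show the vise at side (320,372) and top (431,255), with the sliding jaw and brass screw head at its left (low-x) end.

- **Porous discs:** two candidates fit, side (248,383) / top (436,305) and side (389,253) / top (313,194). The pink discs at side (240,203) and (326,168) are decoys.
- **Key:** the red T-handle key is at side (391,330).
- **Mat:** the black mat is at side (402,316).

I'm confirming the discs in one crop while moving the arm above the jaw.

```bash
python3 - <<'E'
from h import *
a=cv2.imread("pics/side0.png")
f=lambda y,x,h,w,s:cv2.resize(a[y:y+h,x:x+w],None,fx=s,fy=s,interpolation=cv2.INTER_CUBIC)
o=np.zeros((600,800,3),np.uint8)
o[:300,:400]=f(145,220,75,100,4) [:300,:400]
o[:300,400:]=f(215,350,75,100,4)
o[300:,:400]=f(345,210,75,100,4)
o[300:,400:]=f(335,440,75,100,4)
cv2.imwrite("pics/cand.png",o)
E
python3 -m jog '[{"x":0.5,"y":0.7,"rz":-0.5,"jaw":1},{"x":0.5,"y":0.7,"rz":-0.5,"jaw":1},{"x":0.5,"y":0.7,"rz":-0.5,"jaw":1},{"x":0.5,"y":0.7,"rz":-0.4,"jaw":1},{"x":0.5,"y":0.7,"jaw":1},{"x":0.5,"y":0.7,"jaw":1},{"x":0.5,"y":0.7,"jaw":1},{"x":0.5,"y":0.7,"jaw":1}]' 40
python3 -c "from h import *;st()"
```

```text
0.1 [ 0.1953 -0.6455  0.202 ] R [[0.957, 0.29, -0.001], [0.29, -0.957, 0.002], [-0.0, -0.002, -1.0]] w 0.0853 F [-0.6  0.1  0.3] q [ 1.17  0.48  0.02  1.56 -0.01  1.11 -0.08]validation failed for argument at $[0]...
```

View pics/cand.png

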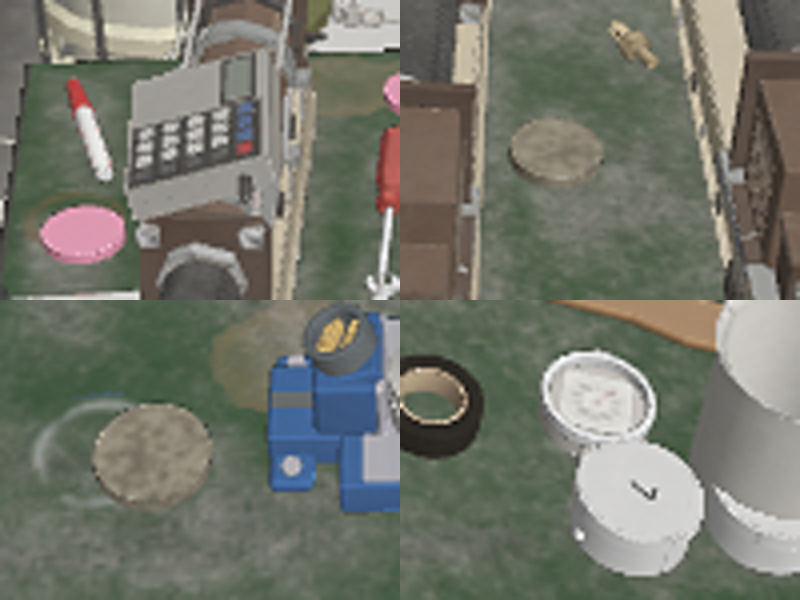

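```bash

python3 -m jog '[{"x":0.5,"y":0.7,"z":0,"rx":0,"ry":0,"rz":-0.5,"jaw":1},{"x":0.5,"y":0.7,"z":0,"rx":0,"ry":0,"rz":-0.5,"jaw":1},{"x":0.5,"y":0.7,"z":0,"rx":0,"ry":0,"rz":-0.5,"jaw":1},{"x":0.5,"y":0.7,"z":0,"rx":0,"ry":0,"rz":-0.4,"jaw":1},{"x":0.5,"y":0.7,"z":0,"rx":0,"ry":0,"rz":0,"jaw":1},{"x":0.5,"y":0.7,"z":0,"rx":0,"ry":0,"rz":0,"jaw":1},{"x":0.5,"y":0.7,"z":0,"rx":0,"ry":0,"rz":0,"jaw":1},{"x":0.5,"y":0.7,"z":0,"rx":0,"ry":0,"rz":0,"jaw":1}]' 40
python3 - <<'E'
from h import *
st()
for z in (.08,.085): print(at("side",215+238/3,310+133/3,z),at("top",380+192/3.5,160+384/3.5,z))
E
```

```text
clock: 1.1
tcp_pos: [0.436, -0.3085, 0.2027]
orientation: [-3.141, 0.06, 0.001]
contact_force: [0.5, 0.4, 1.0]
grip_width: 0.0857
gripper_force: 0.0
1.1 [ 0.436  -0.3085  0.2027] R [[0.999, -0.038, -0.0], [-0.038, -0.999, 0.0], [-0.0, -0.0, -1.0]] w 0.0857 F [0.5 0.4 1. ] q [ 0.57  0.25 -0.09  1.89  0.03  1.01 -1.13]
[ 0.43115797 -0.31501441  0.08      ] [ 0.43015231 -0.31017614  0.08      ]
[ 0.43129105 -0.31903094  0.085     ] [ 0.42946166 -0.30891071  0.085     ]
```

```bash

python3 -m jog '[{"x":-0.03,"y":-0.03,"z":-0.8,"rx":0,"ry":0,"rz":0,"jaw":1},{"x":0,"y":0,"z":-0.8,"rx":0,"ry":0,"rz":0,"jaw":1},{"x":0,"y":0,"z":-0.6,"rx":0,"ry":0,"rz":0,"jaw":1},{"x":0,"y":0,"z":-0.5,"rx":0,"ry":0,"rz":0,"jaw":1},{"x":0,"y":0,"z":0,"rx":0,"ry":0,"rz":0,"jaw":1}]' 40
python3 -c "from h import *;st();crop('side',235,260,170,127,4.6,'j1.png')"
```

```text
clock: 1.72
tcp_pos: [0.4317, -0.3107, 0.0388]
orientation: [-3.138, 0.059, 0.007]
contact_force: [-0.2, -0.3, 0.7]
grip_width: 0.0854
gripper_force: 0.0
1.73 [ 0.4317 -0.3107  0.0388] R [[0.999, -0.038, -0.005], [-0.038, -0.999, 0.003], [-0.005, -0.003, -1.0]] w 0.0854 F [-0.2 -0.3  0.7] q [ 0.57  0.47 -0.08  2.02  0.06  0.66 -1.16]
```

View pics/j1.png

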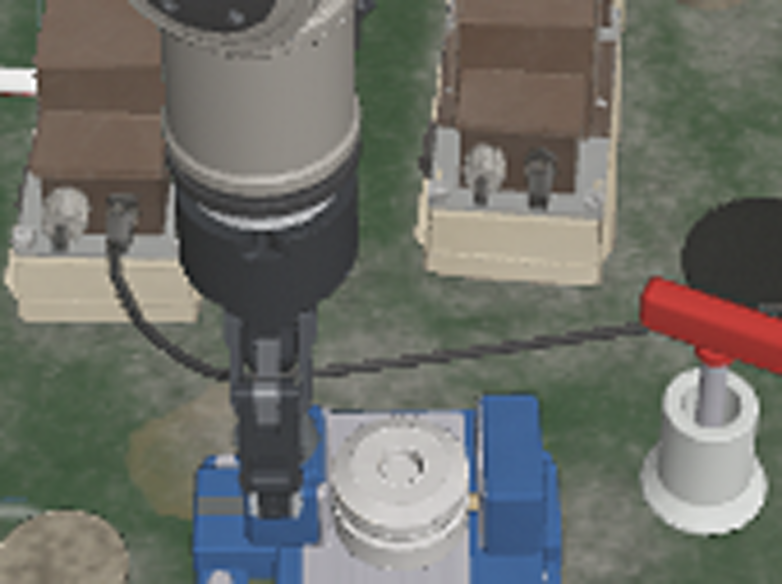

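The side view shows the fingers straddling the sliding jaw at crop (270,470), with the cap still clear at (400,470). I'm closing on the jaw.

```bash

python3 -m jog '[{"x":0,"y":0,"z":-0.05,"rx":0,"ry":0,"rz":0,"jaw":1},{"x":0,"y":0,"z":0,"rx":0,"ry":0,"rz":0,"jaw":1},{"x":0,"y":0,"z":0,"rx":0,"ry":0,"rz":0,"jaw":-1},{"x":0,"y":0,"z":0,"rx":0,"ry":0,"rz":0,"jaw":-1},{"x":0,"y":0,"z":0,"rx":0,"ry":0,"rz":0,"jaw":-1},{"x":0,"y":0,"z":0,"rx":0,"ry":0,"rz":0,"jaw":-1},{"x":0,"y":0,"z":0,"rx":0,"ry":0,"rz":0,"jaw":-1},{"x":0,"y":0,"z":0,"rx":0,"ry":0,"rz":0,"jaw":-1}]' 30
python3 -c "from h import *;st()"
```

```text
clock: 2.78
tcp_pos: [0.434, -0.3107, 0.0383]
orientation: [-3.14, 0.059, -0.0]
contact_force: [-0.4, 4.1, 5.3]
grip_width: 0.0337
gripper_force: 30.8
2.77 [ 0.434  -0.3107  0.0383] R [[0.999, -0.037, 0.0], [-0.037, -0.999, 0.001], [0.0, -0.001, -1.0]] w 0.0337 F [-0.4  4.1  5.3] q [ 0.57  0.47 -0.08  2.02  0.06  0.65 -1.16]
```

```bash

python3 -m jog '[{"x":0,"y":0,"z":0,"rx":0,"ry":0,"rz":0,"jaw":1},{"x":0,"y":0,"z":0,"rx":0,"ry":0,"rz":0,"jaw":1},{"x":0,"y":0,"z":0,"rx":0,"ry":0,"rz":0,"jaw":1},{"x":0,"y":0,"z":0,"rx":0,"ry":0,"rz":0,"jaw":1},{"x":0,"y":0,"z":0,"rx":0,"ry":0,"rz":0,"jaw":1},{"x":0,"y":0,"z":-0.17,"rx":0,"ry":0,"rz":0,"jaw":1},{"x":0,"y":0,"z":0,"rx":0,"ry":0,"rz":0,"jaw":1}]'
python3 -c "from h import *;st();crop('side',270,320,100,75,8,'j2.png')"
```

```text
clock: 3.65
tcp_pos: [0.4329, -0.3114, 0.0267]
orientation: [-3.14, 0.059, 0.003]
contact_force: [-0.5, -0.1, 0.0]
grip_width: 0.0856
gripper_force: 0.0
3.65 [ 0.4329 -0.3114  0.0267] R [[0.999, -0.038, -0.002], [-0.038, -0.999, 0.001], [-0.002, -0.001, -1.0]] w 0.0856 F [-0.5 -0.1  0. ] q [ 0.57  0.49 -0.08  2.02  0.06  0.63 -1.16]
```

View pics/j2.png

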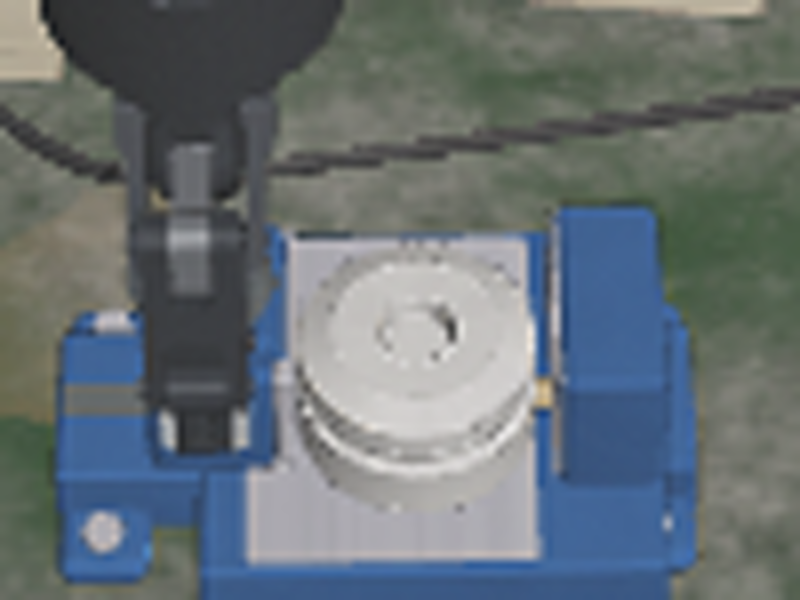

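The near finger at crop (205,430) now sits in front of the jaw block, low enough on its face. Closing again.

```bash

python3 -m jog '[{"x":0,"y":0,"z":0,"rx":0,"ry":0,"rz":0,"jaw":-1},{"x":0,"y":0,"z":0,"rx":0,"ry":0,"rz":0,"jaw":-1},{"x":0,"y":0,"z":0,"rx":0,"ry":0,"rz":0,"jaw":-1},{"x":0,"y":0,"z":0,"rx":0,"ry":0,"rz":0,"jaw":-1},{"x":0,"y":0,"z":0,"rx":0,"ry":0,"rz":0,"jaw":-1}]'
python3 -c "from h import *;st()"
```

```text
clock: 4.32
tcp_pos: [0.434, -0.3108, 0.0281]
orientation: [-3.14, 0.059, -0.0]
contact_force: [-1.2, 3.9, 5.2]
grip_width: 0.0487
gripper_force: 31.0
4.33 [ 0.434  -0.3108  0.0281] R [[0.999, -0.037, 0.0], [-0.037, -0.999, 0.001], [0.0, -0.001, -1.0]] w 0.0487 F [-1.2  3.9  5.2] q [ 0.57  0.49 -0.08  2.02  0.06  0.63 -1.16]
```

```bash

python3 -m jog '[{"x":-0.1,"y":0.004,"z":0,"rx":0,"ry":0,"rz":0,"jaw":-1},{"x":-0.1,"y":0.004,"z":0,"rx":0,"ry":0,"rz":0,"jaw":-1},{"x":-0.1,"y":0.004,"z":0,"rx":0,"ry":0,"rz":0,"jaw":-1},{"x":0,"y":0,"z":0,"rx":0,"ry":0,"rz":0,"jaw":-1},{"x":0,"y":0,"z":0,"rx":0,"ry":0,"rz":0,"jaw":-1}]'
python3 -m jog '[{"x":-0.05,"y":0.002,"z":0,"rx":0,"ry":0,"rz":0,"jaw":-1},{"x":0,"y":0,"z":0,"rx":0,"ry":0,"rz":0,"jaw":-1}]'
python3 -m jog '[{"x":-0.05,"y":0.002,"z":0,"rx":0,"ry":0,"rz":0,"jaw":-1},{"x":0,"y":0,"z":0,"rx":0,"ry":0,"rz":0,"jaw":-1}]'

```

```text
clock: 4.95
tcp_pos: [0.4158, -0.31, 0.0281]
orientation: [-3.14, 0.059, -0.0]
contact_force: [-0.2, 5.7, 5.8]
grip_width: 0.0487
gripper_force: 32.2
clock: 5.2
tcp_pos: [0.4134, -0.31, 0.0282]
orientation: [-3.14, 0.058, -0.002]
contact_force: [2.1, 5.8, 4.6]
grip_width: 0.0485
gripper_force: 32.0
clock: 5.45
tcp_pos: [0.4104, -0.3098, 0.0281]
orientation: [-3.14, 0.058, -0.002]
contact_force: [2.2, 4.8, 4.8]
grip_width: 0.049
gripper_force: 32.0
```

```bash

for i in 1 2; do python3 -m jog '[{"x":-0.03,"y":0.001,"z":0,"rx":0,"ry":0,"rz":0,"jaw":-1},{"x":0,"y":0,"z":0,"rx":0,"ry":0,"rz":0,"jaw":-1}]' | grep -E "tcp|contact"; done
python3 -c "from h import *;st();crop('side',250,310,120,90,6.6,'j3.png')"
```

```text
tcp_pos: [0.4104, -0.3098, 0.0282]
contact_force: [5.8, 4.5, -0.4]
tcp_pos: [0.4104, -0.3099, 0.0283]
contact_force: [10.6, 4.2, -4.9]
5.95 [ 0.4104 -0.3099  0.0283] R [[0.999, -0.036, 0.007], [-0.036, -0.999, -0.001], [0.007, 0.0, -1.0]] w 0.0486 F [10.6  4.2 -4.9] q [ 0.59  0.46 -0.08  2.07  0.06  0.6  -1.14]
```

View pics/j3.png

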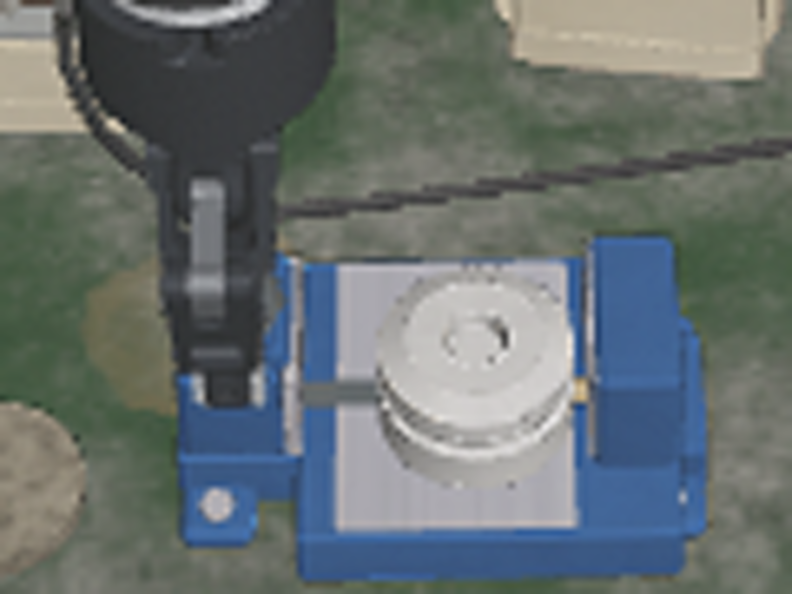

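The jaw is at its stop: the gap shows fully at crop (300–590) and the force rose to 10 N. Release, go over the cap and grasp it.

```bash

python3 -m jog '[{"x":0.05,"y":0,"z":0,"rx":0,"ry":0,"rz":0,"jaw":1},{"x":0,"y":0,"z":0,"rx":0,"ry":0,"rz":0,"jaw":1},{"x":0,"y":0,"z":0,"rx":0,"ry":0,"rz":0,"jaw":1},{"x":0,"y":0,"z":0,"rx":0,"ry":0,"rz":0,"jaw":1},{"x":0,"y":0,"z":0.6,"rx":0,"ry":0,"rz":0,"jaw":1},{"x":0,"y":0,"z":0.6,"rx":0,"ry":0,"rz":0,"jaw":1},{"x":0.65,"y":-0.1,"z":0.3,"rx":0,"ry":0,"rz":0,"jaw":1},{"x":0.6,"y":-0.09,"z":0,"rx":0,"ry":0,"rz":0,"jaw":1}]'
python3 -m jog '[{"x":0,"y":0,"z":-0.5,"rx":0,"ry":0,"rz":0,"jaw":1},{"x":0,"y":0,"z":0,"rx":0,"ry":0,"rz":0,"jaw":1},{"x":0,"y":0,"z":0,"rx":0,"ry":0,"rz":0,"jaw":1}]'
python3 -c "from h import *;st();crop('top',380,190,100,75,5,'j4.png')"
```

```text
clock: 7.0
tcp_pos: [0.4859, -0.3234, 0.1199]
orientation: [3.139, -0.061, 0.005]
contact_force: [-0.1, -0.8, 0.4]
grip_width: 0.0857
gripper_force: 0.0
clock: 7.38
tcp_pos: [0.4836, -0.3225, 0.0882]
orientation: [3.141, -0.06, -0.001]
contact_force: [-0.6, -0.8, 0.4]
grip_width: 0.0854
gripper_force: 0.0
7.38 [ 0.4836 -0.3225  0.0882] R [[0.999, -0.038, -0.0], [-0.038, -0.999, -0.0], [-0.0, 0.0, -1.0]] w 0.0854 F [-0.6 -0.8  0.4] q [ 0.55  0.46 -0.09  1.88  0.05  0.8  -1.18]
```

```bash

python3 -m jog '[{"x":0.03,"y":0.02,"z":-0.5,"rx":0,"ry":0,"rz":0,"jaw":1},{"x":0,"y":0,"z":-0.5,"rx":0,"ry":0,"rz":0,"jaw":1},{"x":0,"y":0,"z":0,"rx":0,"ry":0,"rz":0,"jaw":1},{"x":0,"y":0,"z":0,"rx":0,"ry":0,"rz":0,"jaw":1},{"x":0,"y":0,"z":0,"rx":0,"ry":0,"rz":0,"jaw":-1},{"x":0,"y":0,"z":0,"rx":0,"ry":0,"rz":0,"jaw":-1},{"x":0,"y":0,"z":0,"rx":0,"ry":0,"rz":0,"jaw":-1},{"x":0,"y":0,"z":0,"rx":0,"ry":0,"rz":0,"jaw":-1}]' 40
python3 -c "from h import *;st()"
```

```text
clock: 8.43
tcp_pos: [0.4897, -0.323, 0.0319]
orientation: [3.137, -0.06, 0.012]
contact_force: [-2.5, 6.8, 22.2]
grip_width: 0.0121
gripper_force: 10.7
8.43 [ 0.4897 -0.323   0.0319] R [[0.999, -0.038, 0.007], [-0.038, -0.999, -0.004], [0.008, 0.004, -1.0]] w 0.0121 F [-2.5  6.8 22.2] q [ 0.54  0.54 -0.08  1.9   0.07  0.69 -1.19]
```

```bash
python3 -c "
from h import *
a=grab_frame('side')[:,:,::-1][290:410,240:400];b=grab_frame('top')[:,:,::-1][190:340,370:490]
o=np.zeros((600,800,3),np.uint8)
o[:300,:400]=cv2.resize(a,(400,300),interpolation=2);o[:500,400:]=cv2.resize(b,(400,500),interpolation=2)
cv2.imwrite('pics/j5.png',o)"
```

```text
(no output)
```

View pics/j5.png

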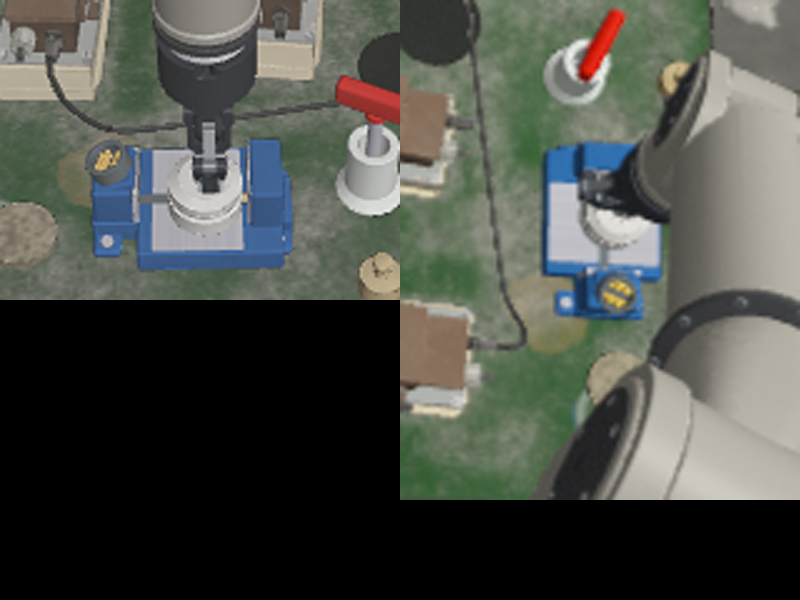

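```bash

python3 -m jog '[{"x":0,"y":0,"z":0.5,"rx":0,"ry":0,"rz":0,"jaw":-1},{"x":0,"y":0,"z":0.5,"rx":0,"ry":0,"rz":0,"jaw":-1},{"x":0,"y":0,"z":0.5,"rx":0,"ry":0,"rz":0,"jaw":1},{"x":0,"y":0,"z":0,"rx":0,"ry":0,"rz":0,"jaw":1},{"x":0,"y":0,"z":0,"rx":0,"ry":0,"rz":0,"jaw":1},{"x":0,"y":0,"z":0,"rx":0,"ry":0,"rz":0,"jaw":1}]' 40
python3 - <<'E'
from h import *
st()
for z in np.arange(.02,.09,.01): print(z.round(3),at("side",295.6,376.3,z).round(4))
crop('side',240,230,160,120,5,'j6.png')
E
```

```text
clock: 9.28
tcp_pos: [0.4851, -0.3206, 0.1166]
orientation: [-3.14, 0.059, 0.003]
contact_force: [0.3, 0.5, -0.3]
grip_width: 0.0721
gripper_force: 0.0
9.28 [ 0.4851 -0.3206  0.1166] R [[0.999, -0.038, -0.002], [-0.038, -0.999, 0.001], [-0.002, -0.001, -1.0]] w 0.0721 F [ 0.3  0.5 -0.3] q [ 0.55  0.42 -0.09  1.86  0.05  0.86 -1.17]
0.02 [ 0.4312 -0.3247  0.02  ]
0.03 [ 0.4314 -0.3321  0.03  ]
0.04 [ 0.4317 -0.3396  0.04  ]
0.05 [ 0.4319 -0.347   0.05  ]
0.06 [ 0.4322 -0.3545  0.06  ]
0.07 [ 0.4324 -0.3619  0.07  ]
0.08 [ 0.4327 -0.3694  0.08  ]
```

View pics/j6.png

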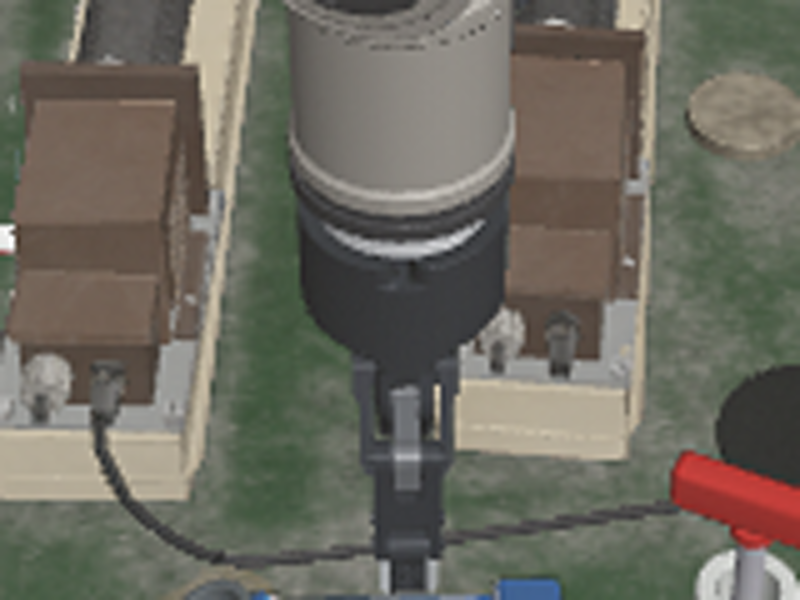

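```bash

python3 -m jog '[{"x":0,"y":0,"z":0.5,"rx":0,"ry":0,"rz":0,"jaw":-1},{"x":0,"y":0,"z":0.2,"rx":0,"ry":0,"rz":0,"jaw":-1},{"x":0,"y":0,"z":0,"rx":0,"ry":0,"rz":0,"jaw":-1},{"x":0,"y":0,"z":0,"rx":0,"ry":0,"rz":0,"jaw":-1},{"x":0,"y":0,"z":0,"rx":0,"ry":0,"rz":0,"jaw":-1},{"x":0,"y":0,"z":0,"rx":0,"ry":0,"rz":0,"jaw":-1},{"x":0,"y":0,"z":0,"rx":0,"ry":0,"rz":0,"jaw":-1},{"x":0,"y":0,"z":0,"rx":0,"ry":0,"rz":0,"jaw":-1}]' 40
python3 - <<'E'
from h import *
st(); o=get_obs(); print("tcp px",px("side",o["tcp_pos"]),px("top",o["tcp_pos"]))
crop('side',250,290,140,110,5.4,'j7.png')
E
```

```text
clock: 10.32
tcp_pos: [0.4858, -0.321, 0.1596]
orientation: [-3.141, 0.059, 0.0]
contact_force: [0.3, -0.2, 0.3]
grip_width: 0.0002
gripper_force: 0.0
10.32 [ 0.4858 -0.321   0.1596] R [[0.999, -0.038, -0.0], [-0.038, -0.999, 0.0], [-0.0, -0.0, -1.0]] w 0.0002 F [ 0.3 -0.2  0.3] q [ 0.55  0.37 -0.09  1.82  0.04  0.95 -1.17]
tcp px [320.77498952 329.27278724] [444.75915996 246.87789875]
```

View pics/j7.png

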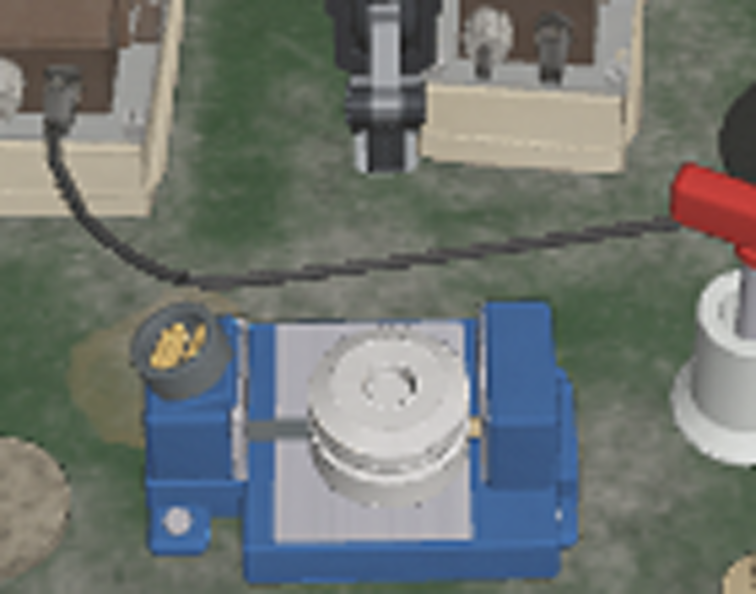

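The shut fingertips show at side (321.5,322), against (320.8,329) predicted from the reported TCP. So the tips sit about 19 mm above the reported TCP. That explains both high grasps. The cap is still upright and unmoved at (322,361), so I'm going 25 mm lower.

```bash

python3 -m jog '[{"x":0,"y":0,"z":-0.3,"rx":0,"ry":0,"rz":0,"jaw":1},{"x":0,"y":0,"z":0,"rx":0,"ry":0,"rz":0,"jaw":1},{"x":0,"y":0,"z":0,"rx":0,"ry":0,"rz":0,"jaw":1},{"x":0,"y":0,"z":0,"rx":0,"ry":0,"rz":0,"jaw":1},{"x":0,"y":0,"z":0,"rx":0,"ry":0,"rz":0,"jaw":1},{"x":0,"y":0,"z":-0.8,"rx":0,"ry":0,"rz":0,"jaw":1},{"x":0,"y":0,"z":-0.5,"rx":0,"ry":0,"rz":0,"jaw":1},{"x":0,"y":0,"z":-0.4,"rx":0,"ry":0,"rz":0,"jaw":1}]' 40
python3 -m jog '[{"x":0,"y":0,"z":-0.3,"rx":0,"ry":0,"rz":0,"jaw":1},{"x":0,"y":0,"z":-0.3,"rx":0,"ry":0,"rz":0,"jaw":1},{"x":0,"y":0,"z":0,"rx":0,"ry":0,"rz":0,"jaw":1},{"x":0,"y":0,"z":0,"rx":0,"ry":0,"rz":0,"jaw":1},{"x":0,"y":0,"z":0,"rx":0,"ry":0,"rz":0,"jaw":-1},{"x":0,"y":0,"z":0,"rx":0,"ry":0,"rz":0,"jaw":-1},{"x":0,"y":0,"z":0,"rx":0,"ry":0,"rz":0,"jaw":-1},{"x":0,"y":0,"z":0,"rx":0,"ry":0,"rz":0,"jaw":-1}]' 40
```

```text
clock: 11.38
tcp_pos: [0.4856, -0.3208, 0.0386]
orientation: [-3.141, 0.059, 0.001]
contact_force: [1.0, 0.2, -0.0]
grip_width: 0.0855
gripper_force: 0.0
clock: 12.38
tcp_pos: [0.4866, -0.3212, 0.0048]
orientation: [3.14, -0.059, 0.002]
contact_force: [-1.7, 0.4, 5.4]
grip_width: 0.0608
gripper_force: 42.7
```

```bash

python3 -m jog '[{"x":0,"y":0,"z":0.3,"rx":0,"ry":0,"rz":0,"jaw":-1},{"x":0,"y":0,"z":0.8,"rx":0,"ry":0,"rz":0,"jaw":-1},{"x":0,"y":0,"z":0.9,"rx":0,"ry":0,"rz":0,"jaw":-1},{"x":0,"y":0,"z":0.9,"rx":0,"ry":0,"rz":0,"jaw":-1},{"x":0.65,"y":0.54,"z":0,"rx":0,"ry":0,"rz":0,"jaw":-1},{"x":0.65,"y":0.54,"z":0,"rx":0,"ry":0,"rz":0,"jaw":-1},{"x":0.65,"y":0.54,"z":0,"rx":0,"ry":0,"rz":0,"jaw":-1},{"x":0.65,"y":0.54,"z":0,"rx":0,"ry":0,"rz":0,"jaw":-1}]' 40
python3 -m jog '[{"x":0.65,"y":0.54,"z":0,"rx":0,"ry":0,"rz":0,"jaw":-1},{"x":0,"y":0,"z":0,"rx":0,"ry":0,"rz":0,"jaw":-1},{"x":0,"y":0,"z":-0.5,"rx":0,"ry":0,"rz":0,"jaw":-1},{"x":0,"y":0,"z":-0.5,"rx":0,"ry":0,"rz":0,"jaw":-1},{"x":0,"y":0,"z":0,"rx":0,"ry":0,"rz":0,"jaw":-1}]' 40
python3 -c "from h import *;st();crop('side',330,210,140,120,5,'j8.png')"
```

```text
clock: 13.38
tcp_pos: [0.6426, -0.1905, 0.1787]
orientation: [3.141, -0.06, 0.0]
contact_force: [0.8, -0.6, -2.6]
grip_width: 0.0602
gripper_force: 44.9
clock: 14.0
tcp_pos: [0.678, -0.1595, 0.1156]
orientation: [-3.141, 0.06, 0.009]
contact_force: [0.8, 0.4, -1.8]
grip_width: 0.0606
gripper_force: 44.7
14.0 [ 0.678  -0.1595  0.1156] R [[0.999, -0.038, -0.006], [-0.038, -0.999, 0.0], [-0.006, -0.0, -1.0]] w 0.0606 F [ 0.8  0.4 -1.8] q [ 0.23  0.6  -0.13  1.56  0.09  0.99 -1.54]
```

View pics/j8.png

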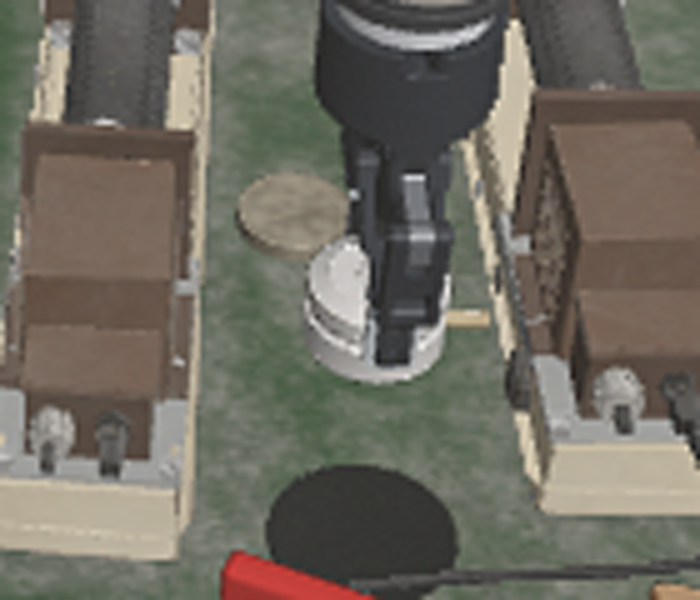

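The cap is held upright above the mat (mat centre at side (402,316)) and clear of both units. Lower it.

```bash

python3 -m jog '[{"x":0.03,"y":0,"z":-0.5,"rx":0,"ry":0,"rz":0,"jaw":-1},{"x":0,"y":0,"z":-0.6,"rx":0,"ry":0,"rz":0,"jaw":-1},{"x":0,"y":0,"z":-0.5,"rx":0,"ry":0,"rz":0,"jaw":-1},{"x":0,"y":0,"z":-0.3,"rx":0,"ry":0,"rz":0,"jaw":-1},{"x":0,"y":0,"z":-0.2,"rx":0,"ry":0,"rz":0,"jaw":-1},{"x":0,"y":0,"z":0,"rx":0,"ry":0,"rz":0,"jaw":-1},{"x":0,"y":0,"z":0,"rx":0,"ry":0,"rz":0,"jaw":-1}]' 40
```

```text
clock: 14.92
tcp_pos: [0.6837, -0.1592, -0.007]
orientation: [3.141, -0.06, 0.003]
contact_force: [0.6, 0.9, -1.9]
grip_width: 0.06
gripper_force: 44.7
```

```bash

python3 -m jog '[{"x":0,"y":0,"z":-0.08,"rx":0,"ry":0,"rz":0,"jaw":-1},{"x":0,"y":0,"z":0,"rx":0,"ry":0,"rz":0,"jaw":-1},{"x":0,"y":0,"z":0,"rx":0,"ry":0,"rz":0,"jaw":-1}]' 40
python3 -m jog '[{"x":0,"y":0,"z":-0.04,"rx":0,"ry":0,"rz":0,"jaw":-1},{"x":0,"y":0,"z":0,"rx":0,"ry":0,"rz":0,"jaw":-1}]' 40
```

```text
clock: 15.3
tcp_pos: [0.6839, -0.1593, -0.012]
orientation: [3.141, -0.059, 0.004]
contact_force: [0.2, 0.4, 4.3]
grip_width: 0.0599
gripper_force: 45.2
clock: 15.55
tcp_pos: [0.6842, -0.1593, -0.0126]
orientation: [3.14, -0.06, 0.004]
contact_force: [-3.6, 1.0, 16.3]
grip_width: 0.0606
gripper_force: 46.6
```

```bash

python3 -m jog '[{"x":0,"y":0,"z":0.04,"rx":0,"ry":0,"rz":0,"jaw":1},{"x":0,"y":0,"z":0,"rx":0,"ry":0,"rz":0,"jaw":1},{"x":0,"y":0,"z":0,"rx":0,"ry":0,"rz":0,"jaw":1},{"x":0,"y":0,"z":0,"rx":0,"ry":0,"rz":0,"jaw":1},{"x":0,"y":0,"z":0.4,"rx":0,"ry":0,"rz":0,"jaw":1},{"x":0,"y":0,"z":0.9,"rx":0,"ry":0,"rz":0,"jaw":1},{"x":0,"y":0,"z":0.9,"rx":0,"ry":0,"rz":0,"jaw":1},{"x":0,"y":0.8,"z":0.3,"rx":0,"ry":0,"rz":0,"jaw":1}]' 40
python3 -m jog '[{"x":0,"y":0.9,"z":0,"rx":0,"ry":0,"rz":0,"jaw":1},{"x":0,"y":0.9,"z":0,"rx":0,"ry":0,"rz":0,"jaw":1},{"x":0,"y":0.9,"z":0,"rx":0,"ry":0,"rz":0,"jaw":1},{"x":0,"y":0.2,"z":0,"rx":0,"ry":0,"rz":0,"jaw":1},{"x":0,"y":0,"z":0,"rx":0,"ry":0,"rz":0,"jaw":1},{"x":0,"y":0,"z":0,"rx":0,"ry":0,"rz":0,"jaw":1}]' 40
python3 -c "
from h import *
st()
a=grab_frame('side')[:,:,::-1];b=grab_frame('top')[:,:,::-1]
cv2.imwrite('pics/fs.png',a);cv2.imwrite('pics/ft.png',b)
o=np.zeros((600,800,3),np.uint8)
o[:,:600]=cv2.resize(a[210:410,215:415],(600,600),interpolation=2)
cv2.imwrite('pics/j9.png',o[:,:600])"
```

```text
clock: 16.55
tcp_pos: [0.6852, -0.1171, 0.1435]
orientation: [3.136, -0.073, 0.014]
contact_force: [-0.6, 0.4, -0.6]
grip_width: 0.0854
gripper_force: 0.0
clock: 17.3
tcp_pos: [0.6831, 0.0601, 0.1375]
orientation: [3.139, -0.064, 0.001]
contact_force: [0.4, -0.3, -0.1]
grip_width: 0.0851
gripper_force: 0.0
17.3 [0.6831 0.0601 0.1375] R [[0.999, -0.041, 0.001], [-0.041, -0.999, -0.002], [0.001, 0.002, -1.0]] w 0.0851 F [ 0.4 -0.3 -0.1] q [-0.07  0.56 -0.16  1.58  0.1   1.01 -1.87]
```

View pics/j9.png

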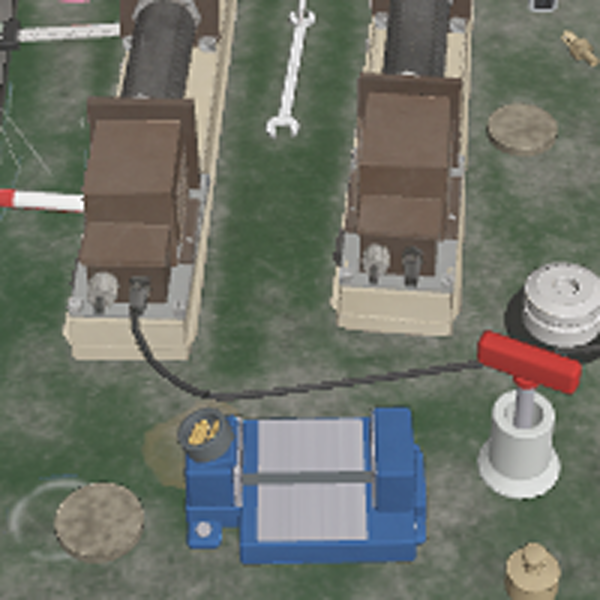

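The cap stands on the mat at side (404,307). The stone is unmoved at side (389,253) and the vise is empty. That was my last picture, so from here I'll measure numerically. Grasp the far stone.

```bash

python3 -c "from h import *;print(at('side',403.7,306.7,.04),at('side',389,252.7,.01))"
python3 -m jog '[{"x":0.03,"y":0.05,"z":-0.8,"rx":0,"ry":0,"rz":0,"jaw":1},{"x":0,"y":0,"z":-0.6,"rx":0,"ry":0,"rz":0,"jaw":1},{"x":0,"y":0,"z":-0.5,"rx":0,"ry":0,"rz":0,"jaw":1},{"x":0,"y":0,"z":-0.4,"rx":0,"ry":0,"rz":0,"jaw":1},{"x":0,"y":0,"z":-0.3,"rx":0,"ry":0,"rz":0,"jaw":1},{"x":0,"y":0,"z":0,"rx":0,"ry":0,"rz":0,"jaw":1},{"x":0,"y":0,"z":0,"rx":0,"ry":0,"rz":0,"jaw":1}]' 30
python3 -c "from h import *;st()"
```

```text
[ 0.68490755 -0.16097539  0.04      ] [0.6856051  0.06245308 0.01      ]
clock: 18.27
tcp_pos: [0.6853, 0.0657, -0.0181]
orientation: [-3.141, 0.06, -0.002]
contact_force: [0.7, 0.3, -0.6]
grip_width: 0.0854
gripper_force: 0.0
18.27 [ 0.6853  0.0657 -0.0181] R [[0.999, -0.038, 0.001], [-0.038, -0.999, 0.0], [0.001, -0.0, -1.0]] w 0.0854 F [ 0.7  0.3 -0.6] q [-0.09  0.75 -0.14  1.65  0.14  0.75 -1.91]
```

```bash

python3 -m jog '[{"x":0,"y":-0.02,"z":-0.13,"rx":0,"ry":0,"rz":0,"jaw":1},{"x":0,"y":0,"z":0,"rx":0,"ry":0,"rz":0,"jaw":1},{"x":0,"y":0,"z":0,"rx":0,"ry":0,"rz":0,"jaw":1}]' 30
python3 -m jog '[{"x":0,"y":0,"z":0,"rx":0,"ry":0,"rz":0,"jaw":-1},{"x":0,"y":0,"z":0,"rx":0,"ry":0,"rz":0,"jaw":-1},{"x":0,"y":0,"z":0,"rx":0,"ry":0,"rz":0,"jaw":-1},{"x":0,"y":0,"z":0,"rx":0,"ry":0,"rz":0,"jaw":-1}]' 30
```

```text
clock: 18.65
tcp_pos: [0.6846, 0.0648, -0.0267]
orientation: [-3.141, 0.059, -0.0]
contact_force: [0.3, 0.2, -0.4]
grip_width: 0.0852
gripper_force: 0.0
clock: 19.15
tcp_pos: [0.6847, 0.0649, -0.0261]
orientation: [-3.141, 0.059, -0.001]
contact_force: [-1.7, 0.1, 5.0]
grip_width: 0.0594
gripper_force: 31.3
```

```bash

python3 -m jog '[{"x":0,"y":0,"z":0.3,"rx":0,"ry":0,"rz":0,"jaw":-1},{"x":0,"y":0,"z":0.8,"rx":0,"ry":0,"rz":0,"jaw":-1},{"x":0,"y":0,"z":0.9,"rx":0,"ry":0,"rz":0,"jaw":-1},{"x":0,"y":0,"z":0.9,"rx":0,"ry":0,"rz":0,"jaw":-1},{"x":0,"y":0,"z":0.9,"rx":0,"ry":0,"rz":0,"jaw":-1},{"x":0,"y":0,"z":0,"rx":0,"ry":0,"rz":0,"jaw":-1}]' 30 | grep -E "tcp|width"
python3 -m jog '[{"x":-0.415,"y":-0.785,"z":0,"rx":0,"ry":0,"rz":0,"jaw":-1},{"x":-0.415,"y":-0.785,"z":0,"rx":0,"ry":0,"rz":0,"jaw":-1},{"x":-0.415,"y":-0.785,"z":0,"rx":0,"ry":0,"rz":0,"jaw":-1},{"x":-0.415,"y":-0.785,"z":0,"rx":0,"ry":0,"rz":0,"jaw":-1},{"x":-0.415,"y":-0.785,"z":0,"rx":0,"ry":0,"rz":0,"jaw":-1},{"x":-0.415,"y":-0.785,"z":0,"rx":0,"ry":0,"rz":0,"jaw":-1},{"x":-0.415,"y":-0.785,"z":0,"rx":0,"ry":0,"rz":0,"jaw":-1},{"x":-0.415,"y":-0.785,"z":0,"rx":0,"ry":0,"rz":0,"jaw":-1}]' 30 | grep -E "tcp|width"
python3 -m jog '[{"x":0,"y":0,"z":-0.9,"rx":0,"ry":0,"rz":0,"jaw":-1},{"x":0,"y":0,"z":-0.6,"rx":0,"ry":0,"rz":0,"jaw":-1},{"x":0,"y":0,"z":0,"rx":0,"ry":0,"rz":0,"jaw":-1},{"x":0,"y":0,"z":0,"rx":0,"ry":0,"rz":0,"jaw":-1},{"x":0,"y":0,"z":0,"rx":0,"ry":0,"rz":0,"jaw":-1}]' 30
python3 - <<'E'
from h import *
st()
a=grab_frame("side");hsv=cv2.cvtColor(a,cv2.COLOR_RGB2HSV)
# grey stone candidates: low-saturation tan disc on bench
for n,f in(("side",a),("top",grab_frame("top"))):
    h=cv2.cvtColor(f,cv2.COLOR_RGB2HSV)
    p=px(n,np.array([.33,-.328,.01])).astype(int); print(n,p,h[p[1],p[0]])
    m=cv2.inRange(h,(8,20,90),(32,110,220)); m=cv2.morphologyEx(m,cv2.MORPH_OPEN,np.ones((3,3)))
    N,l,s,c=cv2.connectedComponentsWithStats(m)
    for k in range(1,N):
        if s[k,4]>120 and s[k,4]<1200: print(n,c[k].round(1),s[k],at(n,*c[k],.009).round(4))
E
```

```text
tcp_pos: [0.6878, 0.0654, 0.2083]
grip_width: 0.0593
tcp_pos: [0.4839, -0.3132, 0.2011]
grip_width: 0.0594
clock: 21.52
tcp_pos: [0.4865, -0.3126, 0.113]
orientation: [3.14, -0.059, 0.005]
contact_force: [0.5, 0.1, -0.2]
grip_width: 0.0592
gripper_force: 32.7
21.52 [ 0.4865 -0.3126  0.113 ] R [[0.999, -0.038, 0.003], [-0.038, -0.999, -0.002], [0.003, 0.001, -1.0]] w 0.0592 F [ 0.5  0.1 -0.2] q [ 0.51  0.42 -0.05  1.87  0.03  0.84 -1.17]
side [247 383] [ 20  41 136]
side [364.7  15.8] [359   0  11  32 223] [0.8312 1.9049 0.009 ]
side [380.5  38.5] [372   0  16  76 706] [0.8695 1.5852 0.009 ]
side [363.7  47.6] [359  33   9  29 197] [0.7782 1.4802 0.009 ]
side [375.  111.6] [357  76  27  68 636] [0.75   0.8569 0.009 ]
side [429.4 149. ] [421 144  19  11 152] [0.898  0.5776 0.009 ]
side [623.7 162.7] [607 145  33  39 271] [1.5018 0.4479 0.009 ]
side [422.8 212.1] [408 156  29  99 900] [0.8087 0.2329 0.009 ]
side [282.1 189.7] [265 173  43  43 881] [0.4034 0.3744 0.009 ]
side [367.8 235.9] [363 221   9  41 223] [0.6381 0.1367 0.009 ]
side [283.8 242.7] [275 223  17  45 455] [0.4077 0.123
[... 2663 characters left out ...]
04  34  45 708] [ 0.2715 -0.3762  0.009 ]
top [ 82.3 334.5] [ 59 324  48  22 702] [0.2205 0.7665 0.009 ]
top [540.4 377.9] [503 365  69  21 817] [ 0.1157 -0.6358  0.009 ]
top [315.9 395. ] [303 386  32  25 204] [0.0555 0.0431 0.009 ]
top [333.2 399.9] [320 394  26  13 205] [ 0.0423 -0.0088  0.009 ]
top [480.1 434. ] [ 455  406   40   74 1087] [-0.0458 -0.4436  0.009 ]
top [418.8 426.3] [412 418  17  17 128] [-0.0277 -0.2631  0.009 ]
top [399.4 438.2] [385 430  27  17 164] [-0.0613 -0.2051  0.009 ]
top [321.6 454.1] [298 434  54  43 609] [-0.1084  0.0234  0.009 ]
top [265.7 462.1] [256 451  20  23 362] [-0.1326  0.1859  0.009 ]
top [453.3 470.6] [443 458  23  22 309] [-0.1464 -0.36    0.009 ]
```

```bash

python3 -m jog '[{"x":0,"y":0.01,"z":-0.6,"rx":0,"ry":0,"rz":0,"jaw":-1},{"x":0,"y":0,"z":-0.5,"rx":0,"ry":0,"rz":0,"jaw":-1},{"x":0,"y":0,"z":-0.4,"rx":0,"ry":0,"rz":0,"jaw":-1},{"x":0,"y":0,"z":-0.2,"rx":0,"ry":0,"rz":0,"jaw":-1},{"x":0,"y":0,"z":0,"rx":0,"ry":0,"rz":0,"jaw":-1},{"x":0,"y":0,"z":0,"rx":0,"ry":0,"rz":0,"jaw":-1},{"x":0,"y":0,"z":0,"rx":0,"ry":0,"rz":0,"jaw":-1}]' 30
python3 -m jog '[{"x":0,"y":0,"z":-0.08,"rx":0,"ry":0,"rz":0,"jaw":-1},{"x":0,"y":0,"z":0,"rx":0,"ry":0,"rz":0,"jaw":-1},{"x":0,"y":0,"z":0,"rx":0,"ry":0,"rz":0,"jaw":-1}]' 30
```

```text
clock: 22.5
tcp_pos: [0.486, -0.3118, 0.0102]
orientation: [3.14, -0.06, 0.003]
contact_force: [0.3, 0.3, -0.2]
grip_width: 0.059
gripper_force: 32.7
clock: 22.88
tcp_pos: [0.4852, -0.3114, 0.0043]
orientation: [-3.141, 0.059, 0.0]
contact_force: [-0.2, 0.3, -0.7]
grip_width: 0.0596
gripper_force: 32.7
```

```bash

python3 -m jog '[{"x":0,"y":0,"z":-0.06,"rx":0,"ry":0,"rz":0,"jaw":-1},{"x":0,"y":0,"z":0,"rx":0,"ry":0,"rz":0,"jaw":-1},{"x":0,"y":0,"z":0,"rx":0,"ry":0,"rz":0,"jaw":-1}]' 30|grep -E "tcp|cont"
python3 -m jog '[{"x":0,"y":0,"z":-0.03,"rx":0,"ry":0,"rz":0,"jaw":-1},{"x":0,"y":0,"z":0,"rx":0,"ry":0,"rz":0,"jaw":-1},{"x":0,"y":0,"z":0,"rx":0,"ry":0,"rz":0,"jaw":-1}]' 30|grep -E "tcp|cont"
```

```text
tcp_pos: [0.4853, -0.3114, 0.0006]
contact_force: [-0.8, -0.2, -1.0]
tcp_pos: [0.4853, -0.3114, -0.0011]
contact_force: [-0.2, -0.0, -1.7]
```

```bash

python3 -m jog '[{"x":0,"y":0,"z":-0.02,"rx":0,"ry":0,"rz":0,"jaw":-1},{"x":0,"y":0,"z":0,"rx":0,"ry":0,"rz":0,"jaw":-1},{"x":0,"y":0,"z":0,"rx":0,"ry":0,"rz":0,"jaw":-1}]' 30|grep -E "tcp|cont"
python3 -m jog '[{"x":0,"y":0,"z":0,"rx":0,"ry":0,"rz":0,"jaw":1},{"x":0,"y":0,"z":0,"rx":0,"ry":0,"rz":0,"jaw":1},{"x":0,"y":0,"z":0,"rx":0,"ry":0,"rz":0,"jaw":1},{"x":0,"y":0,"z":0,"rx":0,"ry":0,"rz":0,"jaw":1},{"x":0,"y":0,"z":0.5,"rx":0,"ry":0,"rz":0,"jaw":1},{"x":0,"y":0,"z":0.8,"rx":0,"ry":0,"rz":0,"jaw":1},{"x":0,"y":0,"z":0.9,"rx":0,"ry":0,"rz":0,"jaw":1},{"x":0,"y":0,"z":0.3,"rx":0,"ry":0,"rz":0,"jaw":1}]' 30
```

```text
tcp_pos: [0.4854, -0.3115, -0.0021]
contact_force: [-0.1, 0.3, 2.7]
clock: 25.0
tcp_pos: [0.487, -0.3124, 0.1513]
orientation: [3.138, -0.06, 0.008]
contact_force: [1.0, -0.5, 0.4]
grip_width: 0.0855
gripper_force: 0.0
```

```bash

python3 -m jog '[{"x":-0.65,"y":-0.065,"z":0,"rx":0,"ry":0,"rz":0,"jaw":1},{"x":-0.65,"y":-0.065,"z":0,"rx":0,"ry":0,"rz":0,"jaw":1},{"x":-0.65,"y":-0.065,"z":0,"rx":0,"ry":0,"rz":0,"jaw":1},{"x":-0.65,"y":-0.065,"z":0,"rx":0,"ry":0,"rz":0,"jaw":1},{"x":0,"y":0,"z":0,"rx":0,"ry":0,"rz":0,"jaw":1},{"x":0,"y":0,"z":0,"rx":0,"ry":0,"rz":0,"jaw":1},{"x":0,"y":0,"z":0,"rx":0,"ry":0,"rz":0,"jaw":1}]' 30
cat >> h.py <<'E'
def tan(n,u,v,w,h):
    f=cv2.cvtColor(grab_frame(n),cv2.COLOR_RGB2HSV)[v:v+h,u:u+w]
    m=cv2.inRange(f,(8,22,80),(32,120,225));m=cv2.morphologyEx(m,cv2.MORPH_OPEN,np.ones((3,3)))
    N,l,s,c=cv2.connectedComponentsWithStats(m)
    for k in range(1,N):
        if s[k,4]>80:
            x,y,a,b,ar=s[k];print(n,"cen",(c[k]+[u,v]).round(1),"box",x+u,y+v,a,b,"area",ar)
E
python3 - <<'E'
from h import *
st()
tan("side",220,335,150,75);tan("top",400,225,70,100)
q=(.4836,-.3117);print([ (n,px(n,np.array([.4856,-.3115,.034])).round(1)) for n in("side","top")])
E
```

```text
clock: 25.88
tcp_pos: [0.3304, -0.3267, 0.1476]
orientation: [-3.141, 0.057, -0.0]
contact_force: [-0.2, 0.5, -0.2]
grip_width: 0.0857
gripper_force: 0.0
25.88 [ 0.3304 -0.3267  0.1476] R [[0.999, -0.036, 0.0], [-0.036, -0.999, 0.0], [0.0, -0.0, -1.0]] w 0.0857 F [-0.2  0.5 -0.2] q [ 0.67  0.2  -0.02  2.1   0.01  0.84 -0.97]
side cen [321.3 367. ] box 307 354 29 27 area 601
side cen [247.7 383.8] box 233 371 30 27 area 626
top cen [430.8 254.7] box 422 245 19 20 area 296
top cen [410.2 280.7] box 403 272 18 23 area 232
top cen [435.3 308.1] box 426 300 20 16 area 203
[('side', array([321.1, 365.7])), ('top', array([431. , 254.2]))]
```

```bash

python3 -m jog '[{"x":0,"y":0,"z":-0.8,"rx":0,"ry":0,"rz":0,"jaw":1},{"x":0,"y":0,"z":-0.7,"rx":0,"ry":0,"rz":0,"jaw":1},{"x":0,"y":0,"z":-0.6,"rx":0,"ry":0,"rz":0,"jaw":1},{"x":0,"y":0,"z":-0.4,"rx":0,"ry":0,"rz":0,"jaw":1},{"x":0,"y":0,"z":-0.2,"rx":0,"ry":0,"rz":0,"jaw":1},{"x":0,"y":0,"z":0,"rx":0,"ry":0,"rz":0,"jaw":1},{"x":0,"y":0,"z":0,"rx":0,"ry":0,"rz":0,"jaw":1},{"x":0,"y":0,"z":0,"rx":0,"ry":0,"rz":0,"jaw":1}]' 30
python3 -c "from h import *;st()"
```

```text
clock: 26.98
tcp_pos: [0.3299, -0.3275, -0.0134]
orientation: [3.14, -0.059, 0.002]
contact_force: [-0.7, -0.6, 0.1]
grip_width: 0.0855
gripper_force: 0.0
26.98 [ 0.3299 -0.3275 -0.0134] R [[0.999, -0.038, 0.001], [-0.038, -0.999, -0.001], [0.001, 0.001, -1.0]] w 0.0855 F [-0.7 -0.6  0.1] q [ 0.67  0.48 -0.02  2.2   0.02  0.45 -0.98]
```

```bash

python3 -m jog '[{"x":0,"y":0.01,"z":-0.21,"rx":0,"ry":0,"rz":0,"jaw":1},{"x":0,"y":0,"z":0,"rx":0,"ry":0,"rz":0,"jaw":1},{"x":0,"y":0,"z":0,"rx":0,"ry":0,"rz":0,"jaw":1},{"x":0,"y":0,"z":0,"rx":0,"ry":0,"rz":0,"jaw":-1},{"x":0,"y":0,"z":0,"rx":0,"ry":0,"rz":0,"jaw":-1},{"x":0,"y":0,"z":0,"rx":0,"ry":0,"rz":0,"jaw":-1},{"x":0,"y":0,"z":0,"rx":0,"ry":0,"rz":0,"jaw":-1}]' 30
python3 -c "from h import *;st()"
```

```text
clock: 27.85
tcp_pos: [0.3294, -0.3266, -0.0263]
orientation: [3.141, -0.06, 0.0]
contact_force: [-0.7, 1.9, 7.8]
grip_width: 0.0596
gripper_force: 30.6
27.85 [ 0.3294 -0.3266 -0.0263] R [[0.999, -0.038, 0.0], [-0.038, -0.999, -0.0], [0.0, 0.0, -1.0]] w 0.0596 F [-0.7  1.9  7.8] q [ 0.66  0.51 -0.02  2.21  0.03  0.43 -0.99]
```

```bash

python3 -m jog '[{"x":0,"y":0,"z":0.3,"rx":0,"ry":0,"rz":0,"jaw":-1},{"x":0,"y":0,"z":0.8,"rx":0,"ry":0,"rz":0,"jaw":-1},{"x":0,"y":0,"z":0.8,"rx":0,"ry":0,"rz":0,"jaw":-1},{"x":0,"y":0,"z":0.8,"rx":0,"ry":0,"rz":0,"jaw":-1},{"x":0.65,"y":0.06,"z":0,"rx":0,"ry":0,"rz":0,"jaw":-1},{"x":0.65,"y":0.06,"z":0,"rx":0,"ry":0,"rz":0,"jaw":-1},{"x":0.65,"y":0.06,"z":0,"rx":0,"ry":0,"rz":0,"jaw":-1},{"x":0.65,"y":0.06,"z":0,"rx":0,"ry":0,"rz":0,"jaw":-1}]' 30|grep -E "tcp|width"
python3 -m jog '[{"x":0,"y":0,"z":-0.6,"rx":0,"ry":0,"rz":0,"jaw":-1},{"x":0,"y":0,"z":-0.6,"rx":0,"ry":0,"rz":0,"jaw":-1},{"x":0,"y":0,"z":-0.4,"rx":0,"ry":0,"rz":0,"jaw":-1},{"x":0,"y":0,"z":0,"rx":0,"ry":0,"rz":0,"jaw":-1},{"x":0,"y":0,"z":0,"rx":0,"ry":0,"rz":0,"jaw":-1},{"x":0,"y":0,"z":0,"rx":0,"ry":0,"rz":0,"jaw":-1}]' 30
python3 -c "
from h import *
st();tan('side',220,310,150,100)"
```

```text
tcp_pos: [0.4862, -0.3118, 0.1351]
grip_width: 0.0591
clock: 29.6
tcp_pos: [0.4862, -0.3125, 0.0405]
orientation: [3.14, -0.06, 0.003]
contact_force: [0.4, -1.0, -0.3]
grip_width: 0.0594
gripper_force: 32.7
29.6 [ 0.4862 -0.3125  0.0405] R [[0.999, -0.038, 0.002], [-0.038, -0.999, -0.001], [0.002, 0.001, -1.0]] w 0.0594 F [ 0.4 -1.  -0.3] q [ 0.51  0.52 -0.05  1.92  0.04  0.7  -1.18]
side cen [271.8 320.9] box 261 310 21 20 area 259
side cen [353.5 315.3] box 339 310 30 12 area 318
side cen [248.7 322.6] box 236 316 27 14 area 324
side cen [321.4 364.2] box 307 346 30 35 area 614
```

```bash

python3 -m jog '[{"x":-0.01,"y":0.01,"z":-0.3,"rx":0,"ry":0,"rz":0,"jaw":-1},{"x":0,"y":0,"z":-0.12,"rx":0,"ry":0,"rz":0,"jaw":-1},{"x":0,"y":0,"z":0,"rx":0,"ry":0,"rz":0,"jaw":-1},{"x":0,"y":0,"z":0,"rx":0,"ry":0,"rz":0,"jaw":-1},{"x":0,"y":0,"z":0,"rx":0,"ry":0,"rz":0,"jaw":-1}]' 30|grep -E "tcp|cont"
python3 -m jog '[{"x":0,"y":0,"z":-0.05,"rx":0,"ry":0,"rz":0,"jaw":-1},{"x":0,"y":0,"z":0,"rx":0,"ry":0,"rz":0,"jaw":-1},{"x":0,"y":0,"z":0,"rx":0,"ry":0,"rz":0,"jaw":-1}]' 30|grep -E "tcp|cont"
```

```text
tcp_pos: [0.4849, -0.3116, 0.0142]
contact_force: [0.3, -0.6, -0.6]
tcp_pos: [0.4847, -0.3114, 0.0109]
contact_force: [0.5, 0.2, -0.7]
```

```bash

python3 -m jog '[{"x":0,"y":0,"z":-0.03,"rx":0,"ry":0,"rz":0,"jaw":-1},{"x":0,"y":0,"z":0,"rx":0,"ry":0,"rz":0,"jaw":-1},{"x":0,"y":0,"z":0,"rx":0,"ry":0,"rz":0,"jaw":-1}]' 30|grep -E "tcp|cont"
python3 -m jog '[{"x":0,"y":0,"z":-0.03,"rx":0,"ry":0,"rz":0,"jaw":-1},{"x":0,"y":0,"z":0,"rx":0,"ry":0,"rz":0,"jaw":-1},{"x":0,"y":0,"z":0,"rx":0,"ry":0,"rz":0,"jaw":-1}]' 30|grep -E "tcp|cont"
```

```text
tcp_pos: [0.4846, -0.3114, 0.0091]
contact_force: [-0.4, -0.4, -0.3]
tcp_pos: [0.4849, -0.3115, 0.0078]
contact_force: [-1.9, 0.8, 5.7]
```

```bash

python3 -m jog '[{"x":0,"y":0,"z":0,"rx":0,"ry":0,"rz":0,"jaw":1},{"x":0,"y":0,"z":0,"rx":0,"ry":0,"rz":0,"jaw":1},{"x":0,"y":0,"z":0,"rx":0,"ry":0,"rz":0,"jaw":1},{"x":0,"y":0,"z":0,"rx":0,"ry":0,"rz":0,"jaw":1},{"x":0,"y":0,"z":0.5,"rx":0,"ry":0,"rz":0,"jaw":1},{"x":0,"y":0,"z":0.8,"rx":0,"ry":0,"rz":0,"jaw":1},{"x":-0.6,"y":0.02,"z":0.5,"rx":0,"ry":0,"rz":0,"jaw":1},{"x":-0.6,"y":0.02,"z":0,"rx":0,"ry":0,"rz":0,"jaw":1}]' 30|grep -E "tcp|width"
python3 -m jog '[{"x":0,"y":0,"z":-0.5,"rx":0,"ry":0,"rz":0,"jaw":1},{"x":0,"y":0,"z":-0.5,"rx":0,"ry":0,"rz":0,"jaw":1},{"x":0,"y":0,"z":-0.4,"rx":0,"ry":0,"rz":0,"jaw":1},{"x":0,"y":0,"z":0,"rx":0,"ry":0,"rz":0,"jaw":1},{"x":0,"y":0,"z":0,"rx":0,"ry":0,"rz":0,"jaw":1}]' 30
python3 -c "
from h import *
st();tan('side',220,335,150,75)
print(px('side',np.array([.4852,-.3115,.044])),px('side',np.array([.33,-.327,.01])))"
```

```text
tcp_pos: [0.4137, -0.31, 0.1178]
grip_width: 0.0857
clock: 33.02
tcp_pos: [0.4132, -0.3094, 0.0321]
orientation: [3.14, -0.059, 0.001]
contact_force: [-0.3, 0.7, 0.4]
grip_width: 0.0854
gripper_force: 0.0
33.02 [ 0.4132 -0.3094  0.0321] R [[0.999, -0.038, 0.001], [-0.038, -0.999, -0.001], [0.001, 0.001, -1.0]] w 0.0854 F [-0.3  0.7  0.4] q [ 0.56  0.46 -0.05  2.07  0.04  0.62 -1.12]
side cen [321.4 365.5] box 307 352 29 29 area 682
[320.87821348 362.68558209] [247.5798055  382.64251788]
```

```bash

python3 -m jog '[{"x":-0.04,"y":0,"z":-0.17,"rx":0,"ry":0,"rz":0,"jaw":1},{"x":0,"y":0,"z":0,"rx":0,"ry":0,"rz":0,"jaw":1},{"x":0,"y":0,"z":0,"rx":0,"ry":0,"rz":0,"jaw":1},{"x":0,"y":0,"z":0,"rx":0,"ry":0,"rz":0,"jaw":-1},{"x":0,"y":0,"z":0,"rx":0,"ry":0,"rz":0,"jaw":-1},{"x":0,"y":0,"z":0,"rx":0,"ry":0,"rz":0,"jaw":-1},{"x":0,"y":0,"z":0,"rx":0,"ry":0,"rz":0,"jaw":-1},{"x":0,"y":0,"z":0,"rx":0,"ry":0,"rz":0,"jaw":-1}]' 30
python3 -c "from h import *;st()"
python3 -m jog '[{"x":0.1,"y":-0.004,"z":0,"rx":0,"ry":0,"rz":0,"jaw":-1},{"x":0.1,"y":-0.004,"z":0,"rx":0,"ry":0,"rz":0,"jaw":-1},{"x":0.1,"y":-0.004,"z":0,"rx":0,"ry":0,"rz":0,"jaw":-1},{"x":0.05,"y":-0.002,"z":0,"rx":0,"ry":0,"rz":0,"jaw":-1},{"x":0,"y":0,"z":0,"rx":0,"ry":0,"rz":0,"jaw":-1},{"x":0,"y":0,"z":0,"rx":0,"ry":0,"rz":0,"jaw":-1}]' 30
```

```text
clock: 34.08
tcp_pos: [0.4106, -0.3098, 0.0216]
orientation: [3.14, -0.06, 0.002]
contact_force: [-1.6, -1.8, 4.9]
grip_width: 0.0492
gripper_force: 32.6
34.08 [ 0.4106 -0.3098  0.0216] R [[0.999, -0.038, 0.001], [-0.038, -0.999, -0.001], [0.001, 0.001, -1.0]] w 0.0492 F [-1.6 -1.8  4.9] q [ 0.57  0.47 -0.05  2.07  0.04  0.59 -1.12]
clock: 34.83
tcp_pos: [0.4317, -0.3106, 0.0216]
orientation: [3.14, -0.06, 0.002]
contact_force: [-1.4, -2.7, 5.5]
grip_width: 0.0494
gripper_force: 32.6
```

```bash

python3 -m jog '[{"x":0.06,"y":-0.002,"z":0,"rx":0,"ry":0,"rz":0,"jaw":-1},{"x":0,"y":0,"z":0,"rx":0,"ry":0,"rz":0,"jaw":-1},{"x":0,"y":0,"z":0,"rx":0,"ry":0,"rz":0,"jaw":-1}]' 30|grep -E "tcp|cont"
for i in 1 2 3; do python3 -m jog '[{"x":0.04,"y":-0.001,"z":0,"rx":0,"ry":0,"rz":0,"jaw":-1},{"x":0,"y":0,"z":0,"rx":0,"ry":0,"rz":0,"jaw":-1},{"x":0,"y":0,"z":0,"rx":0,"ry":0,"rz":0,"jaw":-1}]' 30|grep -E "tcp|cont"; done
```

```text
tcp_pos: [0.435, -0.3108, 0.0216]
contact_force: [-0.8, -2.5, 6.0]
tcp_pos: [0.4371, -0.3109, 0.0216]
contact_force: [-3.1, -2.8, 7.4]
tcp_pos: [0.4387, -0.3109, 0.0216]
contact_force: [-4.1, -2.2, 10.0]
tcp_pos: [0.4387, -0.3109, 0.0215]
contact_force: [-10.3, -0.4, 16.1]
```

```bash

python3 -m jog '[{"x":-0.05,"y":0,"z":0,"rx":0,"ry":0,"rz":0,"jaw":-1},{"x":0,"y":0,"z":0,"rx":0,"ry":0,"rz":0,"jaw":1},{"x":0,"y":0,"z":0,"rx":0,"ry":0,"rz":0,"jaw":1},{"x":0,"y":0,"z":0,"rx":0,"ry":0,"rz":0,"jaw":1},{"x":0,"y":0,"z":0,"rx":0,"ry":0,"rz":0,"jaw":1},{"x":0,"y":0,"z":0.7,"rx":0,"ry":0,"rz":0,"jaw":1},{"x":0,"y":0,"z":0.9,"rx":0,"ry":0,"rz":0,"jaw":1},{"x":0,"y":0,"z":0.9,"rx":0,"ry":0,"rz":0,"jaw":1}]' 30|grep -E "tcp|width"
python3 -m jog '[{"x":0.2,"y":0.8,"z":0.5,"rx":0,"ry":0,"rz":0,"jaw":1},{"x":0.2,"y":0.8,"z":0.5,"rx":0,"ry":0,"rz":0,"jaw":1},{"x":0.2,"y":0.8,"z":0,"rx":0,"ry":0,"rz":0,"jaw":1},{"x":0.2,"y":0.8,"z":0,"rx":0,"ry":0,"rz":0,"jaw":1},{"x":0.2,"y":0.8,"z":0,"rx":0,"ry":0,"rz":0,"jaw":1},{"x":0.2,"y":0.8,"z":0,"rx":0,"ry":0,"rz":0,"jaw":1},{"x":0,"y":0,"z":0,"rx":0,"ry":0,"rz":0,"jaw":1}]' 30|grep -E "tcp|width"
python3 - <<'E'
from h import *
tan('side',230,335,140,75);tan('top',400,225,70,100)
for n in("side","top"):
    f=grab_frame(n);np.save(f"pics/{n}.npy",f)
    h=cv2.cvtColor(f,cv2.COLOR_RGB2HSV)
    u,v=px(n,np.array([.437,-.31,.078])).astype(int);print(n,u,v)
    y=cv2.inRange(h,(12,90,90),(35,255,255));k=h[...,2]
    c=y[v-14:v+15,u-14:u+15]>0
    for row in range(29): print("".join("#" if c[row,i] else ("." if k[v-14+row,u-14+i]<90 else (" ")) for i in range(29)))
    red=(cv2.inRange(h,(0,150,80),(6,255,255))|cv2.inRange(h,(174,150,80),(180,255,255)))
    N,l,s,c=cv2.connectedComponentsWithStats(red)
    for j in range(1,N):
        if s[j,4]>60:print(n,"red",s[j],c[j].round(1))
E
```

```text
tcp_pos: [0.4388, -0.3099, 0.1725]
grip_width: 0.0854
tcp_pos: [0.5116, -0.0173, 0.2312]
grip_width: 0.085
side cen [278.9 351.6] box 264 343 28 19 area 288
side cen [323.9 365.3] box 309 351 30 30 area 690
side cen [270.9 366.6] box 264 361 13 12 area 82
top cen [431.6 252.2] box 422 243 20 19 area 295
top cen [410.2 280.7] box 403 272 18 23 area 231
side 297 352
                             
                        .... 
..             ....      ....
...........................  
....................         
    ......                   
                             
                             
                             
                             
               ...           
              .....       .  
           .### .##  .       
      .    ####  ##          
          ##### ###          
          #####.##           
       .  #######            
       . ##### ##            
     .   ##### #             
     .   ####                
                             
      ...                    
        ....                 
       ......                
         ....
[... 496 characters left out ...]
            
                             
     .                       
     .     .                 
     .    .   ###            
    ..   ..  ######          
    ..   .     ####          
    ..   .       ###         
    ..   . ###    #.         
    ..     ###### ..         
    ..       #####.          
    ..         ###           
 .. ...                      
  .   .......     ..         
  .                          
  .                          
                             
                             
                             
                             
                             
top red [424 193  14  21 118] [430.  202.6]
top red [202 238  30  11 216] [216.2 243.1]
```

```bash
cat > fit.py <<'E'
from h import *
from scipy.optimize import differential_evolution as DE
I={n:np.load(f"pics/{n}.npy").astype(np.float32) for n in("side","top")}
yaw=-.036;cy,sy=np.cos(yaw),np.sin(yaw);VX=np.array([cy,sy,0]);VY=np.array([-sy,cy,0]);Z=np.array([0,0,1.])
s=np.radians(20);AX=-np.sin(s)*VX+np.cos(s)*Z
E1=np.cross(VY,AX) # in-plane, ~ +vise x
def pxs(n,X):
    p=camera_params(n);c=X@np.array(p["R"]).T+p["t"]
    return np.stack([p["fx"]*c[:,0]/c[:,2]+p["cx"],p["fy"]*c[:,1]/c[:,2]+p["cy"]],1).astype(np.float32)
def samp(im,P): return cv2.remap(im,P[None,:,0],P[None,:,1],cv2.INTER_LINEAR)[0]
g=np.array([(a,b) for a in np.arange(-16,17) for b in np.arange(-16,17) if a*a+b*b<256])/1e3
Y={n:I[n][...,0]+I[n][...,1]-2*I[n][...,2] for n in I}
def T(th,rh):
    d=np.array([np.sin(th),np.cos(th)]) # slot dir in (E1,VY)
    al=g@d;ac=g@np.array([d[1],-d[0]])
    r=np.hypot(*g.T)
    return ((r<rh)&~((abs(ac)<.0035)&(abs(al)<.011))).astype(float)
def sc(q,ns=("side","top"),full=False):
    o=np.array(q[:3]);P=o+g[:,:1]*E1+g[:,1:]*VY
    t=T(q[3],q[4]);r=[np.corrcoef(samp(Y[n],pxs(n,P)),t)[0,1] for n in ns]
    return r if full else -sum(r)
if __name__=="__main__":
  for ns in (("side","top"),("top",),("side",)):
    z=(.066,.086) if len(ns)==2 else (.0745,.0755)
    R=DE(sc,[(.415,.455),(-.33,-.295),z,(0,.7),(.0095,.013)],args=(ns,),seed=1,maxiter=150,tol=1e-6)
    print(ns,R.x.round(4),sc(R.x,full=True))
  # key: red bar box
  M={}
  for n in I:
    h=cv2.cvtColor(I[n].astype(np.uint8),cv2.COLOR_RGB2HSV)
    m=(cv2.inRange(h,(0,130,60),(8,255,255))|cv2.inRange(h,(172,130,60),(180,255,255)));w=np.zeros_like(m)
    x,y=(365,310) if n=="side" else (412,183)
    w[y:y+40,x:x+50]=m[y:y+40,x:x+50];M[n]=cv2.resize(w,None,fx=8,fy=8,interpolation=1)>127
  B=np.array([(a,b,c) for a in(-36,36) for b in(-8,8) for c in(-12,12)])/1e3
  def key(q):
    ps,tx,ty=q[2:5];R=Ro.from_rotvec([tx,ty,0])*Ro.from_rotvec([0,0,ps]);return np.array([q[0],q[1],.006]),R.as_matrix()
  def ks(q,full=False):
    o,R=key(q);X=o+(B+[0,0,.107])@R.T;s=[]
    for n in M:
      H=cv2.convexHull(pxs(n,X))*8+3.5;x,y=(2900,2460) if n=="side" else (3290,1450)
      m=np.zeros((340,420),np.uint8);cv2.fillConvexPoly(m,np.int32(H-[x,y]),1)
      k=M[n][y:y+340,x:x+420];s.append((m&k).sum()/(m|k).sum())
    return s if full else -sum(s)
  R=DE(ks,[(.61,.645),(-.31,-.28),(-1.6,1.6),(-.2,.2),(-.2,.2)],seed=2,maxiter=200,popsize=20,tol=1e-6)
  o,Rm=key(R.x);print("key",R.x.round(4),ks(R.x,True),"grip",(o+Rm@[0,0,.107]).round(4),"R",Rm.round(3).tolist())
E
time python3 fit.py
```

```text
Traceback (most recent call last):
  File "fit.py", line 25, in <module>
    R=DE(sc,[(.415,.455),(-.33,-.295),z,(0,.7),(.0095,.013)],args=(ns,),seed=1,maxiter=150,tol=1e-6)
  File "fit.py", line 20, in sc
    t=T(q[3],q[4]);r=[np.corrcoef(samp(Y[n],pxs(n,P)),t)[0,1] for n in ns]
                                            ~~~^^^^^
  File "fit.py", line 8, in pxs
    p=camera_params(n);c=X@np.array(p["R"]).T+p["t"]
ValueError: time passes only in moves, steps and waits

real	0m1.266s
user	0m1.449s
sys	0m0.064s
```

Cache the calibration rather than querying it thousands of times.

```bash
sed -i 's/^I={n/CP={n:camera_params(n) for n in("side","top")}\nI={n/; s/p=camera_params(n);c=X@/p=CP[n];c=X@/' fit.py; sed -i 's/    R=DE(sc/    R=DE(sc/' fit.py; time timeout 500 python3 fit.py
```

```text
('side', 'top') [ 0.4353 -0.3105  0.0766  0.386   0.0109] [np.float64(0.5560127922726062), np.float64(0.8013404472422155)]
('top',) [ 0.4347 -0.3117  0.0752  0.3844  0.0112] [np.float64(0.4284534961634836), np.float64(0.8358799467197278)]
('side',) [ 0.4362 -0.3079  0.0746  0.198   0.0103] [np.float64(0.6039373997113259), np.float64(0.577874487897216)]
key [ 0.6222 -0.2971 -0.5059 -0.0261  0.068 ] [np.float64(0.8143456042106552), np.float64(0.8287016934433348)] grip [ 0.6295 -0.2943  0.1127] R [[0.873, 0.483, 0.068], [-0.485, 0.874, 0.026], [-0.047, -0.056, 0.997]]
real	0m8.464s
user	0m8.998s
sys	0m0.088s
```

```bash

python3 -m jog '[{"x":0.28,"y":-0.66,"z":0,"rx":0,"ry":0,"rz":-0.45,"jaw":1},{"x":0.28,"y":-0.66,"z":0,"rx":0,"ry":0,"rz":-0.45,"jaw":1},{"x":0.28,"y":-0.66,"z":0,"rx":0,"ry":0,"rz":-0.45,"jaw":1},{"x":0.28,"y":-0.66,"z":0,"rx":0,"ry":0,"rz":-0.45,"jaw":1},{"x":0.28,"y":-0.66,"z":0,"rx":0,"ry":0,"rz":-0.45,"jaw":1},{"x":0.28,"y":-0.66,"z":0,"rx":0,"ry":0,"rz":-0.45,"jaw":1},{"x":0.28,"y":-0.66,"z":0,"rx":0,"ry":0,"rz":0,"jaw":1},{"x":0,"y":0,"z":-0.3,"rx":0,"ry":0,"rz":0,"jaw":1}]' 30
python3 -m jog '[{"x":0,"y":0,"z":0,"rx":0,"ry":0,"rz":0,"jaw":1},{"x":0,"y":0,"z":0,"rx":0,"ry":0,"rz":0,"jaw":1},{"x":0,"y":0,"z":0,"rx":0,"ry":0,"rz":0,"jaw":1}]' 30
python3 - <<'E'
from h import *
st()
o=get_obs();R=Ro.from_rotvec(o["orientation"]).as_matrix();print("tool y deg",np.degrees(np.arctan2(R[1,1],R[0,1])))
E
```

```text
clock: 39.4
tcp_pos: [0.6282, -0.3061, 0.2136]
orientation: [3.034, -0.802, 0.004]
contact_force: [-0.4, -0.7, -0.1]
grip_width: 0.0853
gripper_force: 0.0
clock: 39.78
tcp_pos: [0.629, -0.2986, 0.214]
orientation: [-3.041, 0.789, -0.002]
contact_force: [-0.2, 0.4, 0.4]
grip_width: 0.0854
gripper_force: 0.0
39.77 [ 0.629  -0.2986  0.214 ] R [[0.874, -0.486, 0.001], [-0.486, -0.874, -0.0], [0.001, -0.0, -1.0]] w 0.0854 F [-0.2  0.4  0.4] q [ 0.38  0.5  -0.04  1.48  0.02  1.15 -1.74]
tool y deg -119.10651248803977
```

```bash

python3 -m jog '[{"x":0,"y":0.07,"z":-0.6,"rx":0,"ry":0,"rz":0,"jaw":1},{"x":0,"y":0,"z":-0.6,"rx":0,"ry":0,"rz":0,"jaw":1},{"x":0,"y":0,"z":-0.5,"rx":0,"ry":0,"rz":0,"jaw":1},{"x":0,"y":0,"z":-0.3,"rx":0,"ry":0,"rz":0,"jaw":1},{"x":0,"y":0,"z":-0.2,"rx":0,"ry":0,"rz":0,"jaw":1},{"x":0,"y":0,"z":0,"rx":0,"ry":0,"rz":0,"jaw":1},{"x":0,"y":0,"z":0,"rx":0,"ry":0,"rz":0,"jaw":1}]' 30
python3 -m jog '[{"x":0,"y":0,"z":0,"rx":0,"ry":0,"rz":0,"jaw":0.2},{"x":0,"y":0,"z":0,"rx":0,"ry":0,"rz":0,"jaw":0.2},{"x":0,"y":0,"z":0,"rx":0,"ry":0,"rz":0,"jaw":0.2},{"x":0,"y":0,"z":0,"rx":0,"ry":0,"rz":0,"jaw":0.2}]' 30
python3 -c "
from h import *
st()
for n in('side','top'):
    h=cv2.cvtColor(grab_frame(n),cv2.COLOR_RGB2HSV);x,y=(340,290) if n=='side' else (405,170)
    m=(cv2.inRange(h,(0,130,60),(8,255,255))|cv2.inRange(h,(172,130,60),(180,255,255)))[y:y+70,x:x+60]
    N,l,s,c=cv2.connectedComponentsWithStats(m);print(n,[(s[k]+[x,y,0,0,0]).tolist() for k in range(1,N)])
"
```

```text
clock: 40.65
tcp_pos: [0.6295, -0.2955, 0.0823]
orientation: [3.04, -0.791, 0.003]
contact_force: [0.1, 0.7, 0.5]
grip_width: 0.0855
gripper_force: 0.0
clock: 41.15
tcp_pos: [0.6287, -0.2952, 0.0812]
orientation: [3.04, -0.791, 0.0]
contact_force: [0.7, 1.4, -0.8]
grip_width: 0.051
gripper_force: 0.0
41.15 [ 0.6287 -0.2952  0.0812] R [[0.873, -0.487, 0.0], [-0.487, -0.873, -0.0], [0.0, 0.0, -1.0]] w 0.051 F [ 0.7  1.4 -0.8] q [ 0.38  0.63 -0.04  1.6   0.03  0.91 -1.75]
side [[374, 323, 2, 8, 14], [392, 326, 8, 14, 88]]
top [[424, 199, 11, 15, 84]]
```

```bash

python3 -m jog '[{"x":0,"y":0,"z":-0.04,"rx":0,"ry":0,"rz":0,"jaw":0.2},{"x":0,"y":0,"z":0,"rx":0,"ry":0,"rz":0,"jaw":-1},{"x":0,"y":0,"z":0,"rx":0,"ry":0,"rz":0,"jaw":-1},{"x":0,"y":0,"z":0,"rx":0,"ry":0,"rz":0,"jaw":-1},{"x":0,"y":0,"z":0,"rx":0,"ry":0,"rz":0,"jaw":-1},{"x":0,"y":0,"z":0,"rx":0,"ry":0,"rz":0,"jaw":-1},{"x":0,"y":0,"z":0,"rx":0,"ry":0,"rz":0,"jaw":-1}]' 40
python3 -c "from h import *;st();print(get_obs()['moment'])"
```

```text
clock: 42.12
tcp_pos: [0.6288, -0.2952, 0.0788]
orientation: [-3.04, 0.791, -0.0]
contact_force: [0.0, 0.3, 1.2]
grip_width: 0.015
gripper_force: 41.8
42.12 [ 0.6288 -0.2952  0.0788] R [[0.873, -0.487, 0.0], [-0.487, -0.873, -0.0], [0.0, -0.0, -1.0]] w 0.015 F [0.  0.3 1.2] q [ 0.38  0.63 -0.04  1.6   0.03  0.91 -1.75]
[ 0.00661834 -0.12314449 -0.01112203]
```

```bash

python3 -m jog '[{"x":0,"y":0,"z":0.3,"rx":0,"ry":0,"rz":0,"jaw":-1},{"x":0,"y":0,"z":0.6,"rx":0,"ry":0,"rz":0,"jaw":-1},{"x":0,"y":0,"z":0.6,"rx":0,"ry":0,"rz":0,"jaw":-1},{"x":0,"y":0,"z":0.5,"rx":0,"ry":0,"rz":0,"jaw":-1},{"x":0,"y":0,"z":0,"rx":0,"ry":0,"rz":0,"jaw":-1},{"x":0,"y":0,"z":0,"rx":0,"ry":0,"rz":0,"jaw":-1},{"x":0,"y":0,"z":0,"rx":0,"ry":0,"rz":0,"jaw":-1}]' 40
python3 - <<'E'
from h import *
st()
t=get_obs()["tcp_pos"]
print("tip,bar px now",px("side",t-[0,0,.073]).round(),px("side",t+[0,0,.02]).round())
for x,y in((.57,-.4),(.6,-.4),(.7,-.36),(.7,-.4),(.5,-.3),(.45,-.3)): print(x,y,px("side",np.array([x,y,t[2]-.073])).round(),px("side",np.array([x,y,t[2]+.02])).round())
f=grab_frame("side");h=cv2.cvtColor(f,cv2.COLOR_RGB2HSV)
u,v=px("side",t-[0,0,.073]).astype(int)
for r in range(v-45,v+10): print("".join("R" if (h[r,c,0]<8 or h[r,c,0]>172) and h[r,c,1]>130 else("g" if 35<h[r,c,0]<85 and h[r,c,1]>45 else("." if h[r,c,2]<70 else "#")) for c in range(u-24,u+25)))
E
```

```text
clock: 43.0
tcp_pos: [0.6277, -0.2948, 0.1972]
orientation: [-3.04, 0.791, 0.004]
contact_force: [-0.1, -0.4, -1.3]
grip_width: 0.0154
gripper_force: 41.6
43.0 [ 0.6277 -0.2948  0.1972] R [[0.873, -0.487, -0.003], [-0.487, -0.873, 0.001], [-0.003, 0.0, -1.0]] w 0.0154 F [-0.1 -0.4 -1.3] q [ 0.37  0.51 -0.04  1.51  0.02  1.12 -1.75]
tip,bar px now [390. 328.] [393. 295.]
0.57 -0.4 [368. 372.] [370. 339.]
0.6 -0.4 [384. 371.] [387. 338.]
0.7 -0.36 [432. 351.] [438. 319.]
0.7 -0.4 [436. 368.] [442. 336.]
0.5 -0.3 [327. 333.] [327. 300.]
0.45 -0.3 [303. 334.] [301. 302.]
###########RRRRR......#..........#..#####gggg####
###########RRRRR....................##g####gg####
##########RRRRRRR...................##g###ggggggg
##########RRRRRRR...............##..######gggg#gg
##########RRRRRRRRRR#.........####RRR##gg#gggg###
##########RRRRRRRRRRR##........###RRRRRRR#gg#####
##########RRRRRRRRRRR##.......####RRRRRRRRRR#####
##########RRRRRRRRRRR#........###RRRRRRRRRRRRR#gg
###########RRRRRRRRRR#........###RRRRRRRRRRRRRRg#
#############RRRRRRRR#...#....###RRRRRRRRRRRRRRg#
################RRRR##....
[... 1523 characters left out ...]

###############################################..
#############################################....
##############################...################
##############################....###############
#########################################...##...
#################################....#...........
##########################......................#
#####################..#######................###
############....##################.......########
#######.#########################################
.########################gg######g##########g####
##########################g######gg##############
###############################g#gggg#######g####
#############################gg###ggg#########g##
```

```bash

python3 -m jog '[{"x":-0.5,"y":0,"z":0.1,"rx":0,"ry":0,"rz":0,"jaw":-1},{"x":-0.6,"y":0,"z":0.1,"rx":0,"ry":0,"rz":0,"jaw":-1},{"x":-0.6,"y":0,"z":0,"rx":0,"ry":0,"rz":0,"jaw":-1},{"x":-0.4,"y":0,"z":0,"rx":0,"ry":0,"rz":0,"jaw":-1},{"x":0,"y":0,"z":0,"rx":0,"ry":0,"rz":0,"jaw":-1},{"x":0,"y":0,"z":0,"rx":0,"ry":0,"rz":0,"jaw":-1},{"x":0,"y":0,"z":0,"rx":0,"ry":0,"rz":0,"jaw":-1}]' 40 | grep tcp
cat >> h.py <<'E'
def art(n,u,v,w,h,th=28):
    b=np.load(f"pics/{n}.npy").astype(int);f=grab_frame(n).astype(int)
    d=abs(f-b).max(2)>th
    for r in range(v,v+h): print(r,"".join("R" if f[r,c,0]>1.8*f[r,c,1]+10 and d[r,c] else "#" if d[r,c] else "." for c in range(u,u+w)))
    return d
E
python3 - <<'E'
from h import *
st();t=get_obs()["tcp_pos"];u,v=px("side",t-[0,0,.073]);print(u,v)
art("side",int(u)-25,int(v)-50,50,60)
E
```

```text
tcp_pos: [0.5037, -0.2947, 0.2104]
43.92 [ 0.5037 -0.2947  0.2104] R [[0.874, -0.486, 0.0], [-0.486, -0.874, 0.0], [0.0, -0.0, -1.0]] w 0.0151 F [-1.1  0.6 -0.5] q [ 0.45  0.32 -0.04  1.77  0.01  1.05 -1.67]
329.0809261230922 326.21454785517665
276 ....####...###..#.################................
277 ......####...#..##################................
278 ......############################................
279 .......####..#####################................
280 ........####.#####################................
281 ........R#########################................
282 ........RR##.#####################................
283 ........RRR################.##R###................
284 ........RRRRRR###############RRRRRR...............
285 ........RRRRRRRRR.###########RRRRRRRRR............
286 ........RRRRRRRRR############RRRRRRRRRRRR.........
287 ........RRRRRRRRR########.###RRRRRRRRRRRRRR.......
288 ........#RRRRRRRR#########...RRRRRRRRRRRRRR#......
289 ..........#RRRRRR#########...#RRRRRRRRRRRRRR......
290 .............RRRR######.##...#RRRRRRRRRRRRRR......
291 ................R#########
[... 1744 characters left out ...]
.............########...................
324 ......................########....................
325 ......................########....................
326 .......................########...................
327 ..................................................
328 ..................................................
329 ..................................................
330 ..................................................
331 ..................................................
332 ..................................................
333 ..................................................
334 ..................................................
335 ..................................................
```

```bash
python3 - <<'E'
from h import *
b=np.load("pics/side.npy").astype(int)
F=[grab_frame("side").astype(int) for _ in range(3)];print("noise",abs(F[0]-F[1]).max(),abs(F[0]-F[1]).mean())
f=sum(F)/3
d=abs(f-b).max(2)
for r in range(298,330): print(r,"".join("#" if d[r,c]>14 else "+" if d[r,c]>8 else "." for c in range(314,346)), " ".join("%3d"%f[r,c].mean() for c in range(323,337)))
E
```

```text
noise 155 0.4742122395833333
298 ............######........######  93 103 112  99 124 144 145 161 165 153 158 139  62 122
299 ............###+#.+.............  93  99  99  95 122 141 153 157 162 151 158 138  66 124
300 ............#####.+.............  89  91  94  93 122 141 152 157 161 152 154 133  89  93
301 ............#######.............  90  94  99  92 122 141 152 157 161 152 154 157 159 159
302 ............###+###.............  94 102  99  92 122 142 152 158 161 151 155 155 157 157
303 ............######+.............  96 100 101  94 123 142 153 158 161 151 155 155 155 156
304 ............######..............  96 100  98  94 123 142 152 158 161 154 152 154 154 156
305 ............####+++.............  94  91  94  93 124 142 152 158 161 154 151 150 151 141
306 ............#######.............  91  91  93  92 123 142 152 158 160 156 189 188 187 187
307 ...........+#######.............  91  94  94  91 123 143 153 158 160 154 171 170 168 173
308 ............#######.............  86  96  97  89 124 143 153 159 160 155 167 165 165 166
309 ............#######.............  89 102 155
[... 1204 characters left out ...]
8 101 116 126 136 153 156 151 158 156 151  95 101
323 ..........+##########...........  90  87 104 119 132 140 148 153 155 159 156 144  96  99
324 ...........##########...........  87  89 104 121 134 141 148 153 157 160 153 136 112 109
325 ...........+#########...........  86  88  97 127 134 142 148 154 158 158 164 135 111 114
326 ............+########...........  99  97  94  87 126 153 152 160 168 148 138 125  96 106
327 ...............+.++#+........... 105 101  96  87  83  84  87  91  84 106 131 112  97  98
328 ................................  97  97  97  93  89  89  92  90  90  94 100 107 105  99
329 ................................  99  99 100  97  91  88  86  80  80  82  84  86  85  81
```

```bash

python3 -m jog '[{"x":-0.2,"y":-0.03,"z":0,"rx":0,"ry":0,"rz":0.95,"jaw":-1},{"x":-0.2,"y":-0.03,"z":0,"rx":0,"ry":0,"rz":0.95,"jaw":-1},{"x":-0.2,"y":-0.03,"z":0,"rx":0,"ry":0,"rz":0.95,"jaw":-1},{"x":-0.2,"y":-0.03,"z":0,"rx":0,"ry":0,"rz":0.95,"jaw":-1},{"x":-0.2,"y":-0.03,"z":0,"rx":0,"ry":0,"rz":0.95,"jaw":-1},{"x":-0.2,"y":-0.03,"z":0,"rx":0,"ry":0,"rz":0.95,"jaw":-1},{"x":-0.2,"y":-0.03,"z":0,"rx":0,"ry":0,"rz":0.95,"jaw":-1},{"x":-0.2,"y":-0.03,"z":0,"rx":0,"ry":0,"rz":0.95,"jaw":-1}]' 60|grep tcp
python3 -m jog '[{"x":-0.1,"y":0,"z":0,"rx":0,"ry":0,"rz":0.95,"jaw":-1},{"x":-0.1,"y":0,"z":0,"rx":0,"ry":0,"rz":0.95,"jaw":-1},{"x":0,"y":0,"z":0,"rx":-0.018,"ry":-0.5,"rz":0,"jaw":-1},{"x":0,"y":0,"z":0,"rx":-0.018,"ry":-0.5,"rz":0,"jaw":-1},{"x":0,"y":0,"z":0,"rx":-0.018,"ry":-0.5,"rz":0,"jaw":-1},{"x":0,"y":0,"z":0,"rx":-0.018,"ry":-0.5,"rz":0,"jaw":-1},{"x":0,"y":0,"z":0,"rx":0,"ry":0,"rz":0,"jaw":-1},{"x":0,"y":0,"z":0,"rx":0,"ry":0,"rz":0,"jaw":-1}]' 60
cat > key.py <<'E'
from h import *
import sys
yaw=-.036;VX=np.array([np.cos(yaw),np.sin(yaw),0]);VY=np.array([-VX[1],VX[0],0]);s=np.radians(20)
AX=-np.sin(s)*VX+np.cos(s)*np.array([0,0,1]);E1=np.cross(VY,AX)
SL=np.array([.438,-.3107,.069])
def rep(th):
    st();o=get_obs();R=Ro.from_rotvec(o["orientation"]).as_matrix()
    p=np.cos(th)*E1-np.sin(th)*VY;Rt=np.stack([np.cross(p,-AX),p,-AX],1)
    tip=o["tcp_pos"]+.073*R[:,2];d=tip-SL
    print("rot needed units",(np.degrees(Ro.from_matrix(Rt@R.T).as_rotvec())/10).round(3))
    print("tip",tip.round(4),"out",(d@AX*1e3).round(1),"E1",(d@E1*1e3).round(1),"VY",(d@VY*1e3).round(1))
    print("shift to slot units",(-d/.06).round(3),"F out",(o["contact_force"]@AX).round(1),"Fe1",(o["contact_force"]@E1).round(1),"Fvy",(o["contact_force"]@VY).round(1),"M ax",(o["moment"]@AX).round(3))
rep(float(sys.argv[1]))
E
python3 key.py .385
```

```text
tcp_pos: [0.4065, -0.3097, 0.2108]
clock: 46.12
tcp_pos: [0.3953, -0.3097, 0.2112]
orientation: [2.444, 1.583, 0.42]
contact_force: [0.2, 0.1, -0.8]
grip_width: 0.0148
gripper_force: 64.5
46.12 [ 0.3953 -0.3097  0.2112] R [[0.386, 0.857, 0.341], [0.913, -0.407, -0.012], [0.128, 0.317, -0.94]] w 0.0148 F [ 0.2  0.1 -0.8] q [ 0.95  0.07 -0.27  2.15 -0.31  0.67  0.48]
rot needed units [ 0.    -0.003  0.001]
tip [ 0.4203 -0.3106  0.1425] out 75.2 E1 8.5 VY -0.5
shift to slot units [ 0.296 -0.002 -1.226] F out -0.8 Fe1 -0.1 Fvy 0.1 M ax -0.014
```

```bash

python3 -m jog '[{"x":0.06,"y":0.001,"z":-0.3,"rx":0,"ry":0,"rz":0,"jaw":-1},{"x":0.06,"y":0.001,"z":-0.3,"rx":0,"ry":0,"rz":0,"jaw":-1},{"x":0.06,"y":0.001,"z":-0.3,"rx":0,"ry":0,"rz":0,"jaw":-1},{"x":0,"y":0,"z":0,"rx":0,"ry":0,"rz":0,"jaw":-1},{"x":0,"y":0,"z":0,"rx":0,"ry":0,"rz":0,"jaw":-1},{"x":0,"y":0,"z":0,"rx":0,"ry":0,"rz":0,"jaw":-1}]' 60|grep tcp
python3 key.py .385
python3 - <<'E'
from h import *
b=np.load("pics/side.npy").astype(int);f=sum(grab_frame("side").astype(float) for _ in range(3))/3
d=abs(f-b).max(2);u,v=px("side",np.array([.438,-.3107,.069])).astype(int);print(u,v)
for r in range(v-40,v+16): print(r,"".join("#" if d[r,c]>14 else "." for c in range(u-22,u+22)))
E
```

```text
tcp_pos: [0.4061, -0.3098, 0.1576]
46.88 [ 0.4061 -0.3098  0.1576] R [[0.386, 0.856, 0.343], [0.913, -0.407, -0.013], [0.128, 0.318, -0.939]] w 0.0147 F [-0.   0.1 -1.3] q [ 0.93  0.16 -0.28  2.19 -0.31  0.53  0.49]
rot needed units [0.004 0.007 0.004]
tip [ 0.4311 -0.3107  0.0891] out 21.2 E1 0.4 VY -0.3
shift to slot units [ 0.115  0.    -0.334] F out -1.2 Fe1 -0.4 Fvy 0.1 M ax -0.058
297 355
315 ########....................................
316 #######.....................................
317 #######.....................................
318 ######......................................
319 ######......................................
320 #######.....................................
321 #######.....................................
322 #######.....................................
323 #######.....................................
324 #######.....................................
325 ########....................................
326 #########...................................
327 .########...................................
328 ..########..................................
329 ..#########.
[... 1341 characters left out ...]
....###.##....
357 ..................................##.....#..
358 ..................................##........
359 ...................................###......
360 ..................................#########.
361 ..................................##.##.#...
362 ..................................#.#####..#
363 ..................................#..#####.#
364 ..................................##...#####
365 ..................................####...###
366 ..................................###.....##
367 ..................................#.........
368 ...................................#........
369 ...................................##..##...
370 ...................................###......
```

```bash
python3 - <<'E'
from h import *
tan('side',225,335,150,85)
b=np.load("pics/side.npy").astype(int);f=grab_frame("side").astype(int)
d=(f-b).sum(2)
print("stack region"); 
for r in range(342,384,2): print(r,"".join("+" if d[r,c]>40 else "-" if d[r,c]<-40 else "." for c in range(300,364)))
for p in [(325,362),(336,352),(333,360),(335,368)]: print(p,b[p[1],p[0]],f[p[1],p[0]])
E
```

```text
side cen [323.8 360.4] box 309 341 30 40 area 958
side cen [277.7 352.5] box 264 343 24 19 area 255
side cen [271.9 366.8] box 266 362 11 11 area 83
stack region
342 .................-.++.........-.................................
344 ..................+++++........++...............................
346 ...........-+.......+++.+++++....++.............................
348 ...........+..+++.......+++++++++...+...........................
350 .........---------------------------++..........................
352 .........----------.........+..-----++..........................
354 .........----.-....-------........--++..........................
356 .........--..---.....----...--..+...+...........................
358 .........--.........---.....---.....-...........................
360 .........+----------...---.........---..........................
362 .........+.-----.++.........---.-------.........................
364 ..........-....-----...+..---------...-.........................
366 .........+--.....----..-----.--------.+.........................
368 ..........+........+...----..------.............................
370 ..........+++............-.......---++..........................
372 ............+++--.+........---..................................
374 .............++++++.-...+++..+++................................
376 .................+++++++++++++.+................................
378 ................................................................
380 ................................................................
382 ................................................................
(325, 362) [135 128 112] [142 135 120]
(336, 352) [ 57  96 150] [149 142 125]
(333, 360) [138 131 116] [135 127 112]
(335, 368) [134 127 112] [121 113  99]
```

The diff shows the disc stack silhouette has grown: its box top moved from row 351 to 341 at columns 309–339. One disc has been knocked toward +y, so I'll mend it after the screw. First I'm checking the key's position in the hand against a model silhouette.

```bash
cat > kfit.py <<'E'
from key import *
from scipy.optimize import minimize, differential_evolution as DE
CPs=camera_params("side")
b=np.load("pics/side.npy").astype(int);f=sum(grab_frame("side").astype(float) for _ in range(3))/3
d=abs(f-b).max(2)>12
o=get_obs();R=Ro.from_rotvec(o["orientation"]).as_matrix();t=o["tcp_pos"]
K=np.stack([R[:,0],-R[:,1],-R[:,2]],1) # key axes: x along bar, z up
def cyl(r,z0,z1):
    a=np.linspace(0,2*np.pi,24);return np.array([(r*np.cos(k),r*np.sin(k),z) for k in a for z in(z0,z1)])
parts=[np.array([(x,y,z) for x in(-.01,.01) for y in(-.002,.002) for z in(0,.007)]),cyl(.0105,.007,.022),cyl(.0065,.022,.08)]
S=8
def mask(q,u0,v0,w,h):
    m=np.zeros((h*S,w*S),np.uint8);Rk=K@Ro.from_rotvec([q[2],q[3],0]).as_matrix();piv=t-.033*R[:,2]
    for P in parts:
        X=piv+K@np.array([q[0],q[1],0])+(P-[0,0,.106])@Rk.T
        c=X@np.array(CPs["R"]).T+CPs["t"];p=np.stack([CPs["fx"]*c[:,0]/c[:,2]+CPs["cx"],CPs["fy"]*c[:,1]/c[:,2]+CPs["cy"]],1)
        H=cv2.convexHull(p.astype(np.float32))
        cv2.fillConvexPoly(m,np.int32((H+.5-[u0,v0])*S),1)
    return cv2.resize(m.astype(np.float32),(w,h),interpolation=cv2.INTER_AREA)
u,v=px("side",t+.073*R[:,2]);u0,v0,w,h=int(u)-13,int(v)-20,26,30
D=d[v0:v0+h,u0:u0+w].astype(float)
cost=lambda q:abs(mask(q,u0,v0,w,h)-D).sum()+((np.array(q)/[.004,.001,.06,.02])**2).sum()*.5
if __name__=="__main__":
    print("nominal",cost([0]*4))
    r_=DE(cost,[(-.006,.006),(-.002,.002),(-.06,.06),(-.12,.12)],seed=3,maxiter=60)
    q=r_.x;print(q.round(4),r_.fun)
    tip=t-.033*R[:,2]+K@np.array([q[0],q[1],0])-.106*(K@Ro.from_rotvec([q[2],q[3],0]).as_matrix())[:,2]
    dd=tip-SL;print("tip",tip.round(4),"out",dd@AX,"E1",dd@E1,"VY",dd@VY)
    M=mask(q,u0,v0,w,h)
    for r in range(h): print("".join("#" if M[r,c]>.5 and D[r,c] else "m" if M[r,c]>.5 else "d" if D[r,c] else "." for c in range(w)))
E
python3 kfit.py .385
```

```text
47.12 [ 0.4055 -0.3095  0.1571] R [[0.387, 0.856, 0.342], [0.913, -0.407, -0.013], [0.129, 0.318, -0.939]] w 0.0144 F [ 0.7 -0.6 -1.9] q [ 0.93  0.16 -0.28  2.19 -0.31  0.53  0.49]
rot needed units [0.001 0.003 0.006]
tip [ 0.4305 -0.3105  0.0885] out 20.9 E1 -0.4 VY -0.0
shift to slot units [ 0.125 -0.004 -0.325] F out -2.0 Fe1 0.0 Fvy -0.6 M ax -0.001
nominal 20.609375
[ 0.0011 -0.0003  0.0116  0.0046] 18.105549141830092
tip [ 0.4298 -0.3094  0.088 ] out 0.020685261789479104 E1 -0.0012061800484301562 VY 0.0009551882752018441
#####.....................
######....................
######....................
#######...................
########..................
m#######..................
.########.................
.d#######d................
..m#######................
...########...............
...#########..............
....##########............
.....##########...........
.....##########...........
.....m##########..........
.....###########m.........
.....############.........
.....############.........
......m##########d........
......d##########.........
.......#########m.........
........########..........
........d######...........
..........m###............
...........##d............
..........................
..........................
..........................
..........................
..........................
```

The model silhouette matches: the key is within about 1 mm of where I expected, and square in the hand. Now inserting along the screw axis.

```bash

python3 -m jog '[{"x":0.025,"y":-0.001,"z":-0.065,"rx":0,"ry":0,"rz":0,"jaw":-1},{"x":0.025,"y":-0.001,"z":-0.065,"rx":0,"ry":0,"rz":0,"jaw":-1},{"x":0.02,"y":0,"z":-0.05,"rx":0,"ry":0,"rz":0,"jaw":-1},{"x":0,"y":0,"z":0,"rx":0,"ry":0,"rz":0,"jaw":-1},{"x":0,"y":0,"z":0,"rx":0,"ry":0,"rz":0,"jaw":-1}]' 60|grep tcp
python3 key.py .385 | tail -3
python3 -m jog '[{"x":0.017,"y":-0.001,"z":-0.047,"rx":0,"ry":0,"rz":0,"jaw":-1},{"x":0,"y":0,"z":0,"rx":0,"ry":0,"rz":0,"jaw":-1},{"x":0,"y":0,"z":0,"rx":0,"ry":0,"rz":0,"jaw":-1}]' 60|grep tcp
python3 key.py .385 | tail -2
```

```text
tcp_pos: [0.4097, -0.3095, 0.1459]
rot needed units [-0.002  0.001  0.004]
tip [ 0.4347 -0.3104  0.0773] out 9.0 E1 -0.3 VY 0.2
shift to slot units [ 0.056 -0.005 -0.138] F out -1.3 Fe1 -0.9 Fvy -0.1 M ax 0.006
tcp_pos: [0.4107, -0.3095, 0.1431]
tip [ 0.4357 -0.3104  0.0745] out 6.0 E1 -0.3 VY 0.2
shift to slot units [ 0.039 -0.004 -0.091] F out -1.3 Fe1 -0.5 Fvy 0.6 M ax 0.02
```

```bash

python3 -m jog '[{"x":0.012,"y":0,"z":-0.031,"rx":0,"ry":0,"rz":0,"jaw":-1},{"x":0,"y":0,"z":0,"rx":0,"ry":0,"rz":0,"jaw":-1},{"x":0,"y":0,"z":0,"rx":0,"ry":0,"rz":0,"jaw":-1}]' 60|grep tcp
python3 key.py .385 | tail -2
python3 -m jog '[{"x":0.012,"y":0,"z":-0.031,"rx":0,"ry":0,"rz":0,"jaw":-1},{"x":0,"y":0,"z":0,"rx":0,"ry":0,"rz":0,"jaw":-1},{"x":0,"y":0,"z":0,"rx":0,"ry":0,"rz":0,"jaw":-1}]' 60|grep tcp
python3 key.py .385 | tail -2
```

```text
tcp_pos: [0.4114, -0.3095, 0.1412]
tip [ 0.4364 -0.3104  0.0726] out 3.9 E1 -0.3 VY 0.2
shift to slot units [ 0.027 -0.005 -0.06 ] F out -0.4 Fe1 -0.7 Fvy 0.6 M ax -0.031
tcp_pos: [0.4121, -0.3095, 0.1393]
tip [ 0.4371 -0.3104  0.0707] out 1.9 E1 -0.3 VY 0.3
shift to slot units [ 0.015 -0.005 -0.028] F out -0.4 Fe1 -1.0 Fvy -0.3 M ax -0.012
```

```bash

for i in 1 2 3; do python3 -m jog '[{"x":0.012,"y":0,"z":-0.031,"rx":0,"ry":0,"rz":0,"jaw":-1},{"x":0,"y":0,"z":0,"rx":0,"ry":0,"rz":0,"jaw":-1},{"x":0,"y":0,"z":0,"rx":0,"ry":0,"rz":0,"jaw":-1}]' 60 >/dev/null
python3 key.py .385 | tail -2; done
```

```text
tip [ 0.438  -0.3106  0.069 ] out 0.0 E1 -0.0 VY 0.1
shift to slot units [ 0.001 -0.002  0.   ] F out -0.3 Fe1 0.3 Fvy 0.5 M ax 0.03
tip [ 0.4388 -0.3113  0.0688] out -0.4 E1 0.7 VY -0.6
shift to slot units [-0.013  0.01   0.003] F out 21.1 Fe1 -2.6 Fvy 2.1 M ax 0.01
tip [ 0.4395 -0.3122  0.0687] out -0.8 E1 1.3 VY -1.4
shift to slot units [-0.025  0.025  0.005] F out 45.2 Fe1 -5.9 Fvy 5.4 M ax -0.028
```

```bash

python3 -m jog '[{"x":-0.018,"y":0,"z":0.047,"rx":0,"ry":0,"rz":0,"jaw":-1},{"x":0,"y":0,"z":0,"rx":0,"ry":0,"rz":0,"jaw":-1},{"x":0,"y":0,"z":0,"rx":0,"ry":0,"rz":0,"jaw":-1},{"x":0,"y":0,"z":0,"rx":0,"ry":0,"rz":0,"jaw":-1}]' 60 >/dev/null
python3 key.py .385 | tail -3; python3 kfit.py .385 | sed -n 6,7p
```

```text
rot needed units [0.003 0.005 0.007]
tip [ 0.4384 -0.3111  0.0688] out -0.3 E1 0.3 VY -0.4
shift to slot units [-0.006  0.006  0.003] F out 15.2 Fe1 -2.0 Fvy 0.4 M ax -0.062
[ 0.0007 -0.0001  0.0228 -0.0095] 95.21529333204468
tip [ 0.437  -0.3087  0.0683] out -0.0002631099986028499 E1 -0.0012456539175347608 VY 0.0020037670472020912
```

```bash

python3 -m jog '[{"x":0,"y":0,"z":0,"rx":0.171,"ry":-0.006,"rz":-0.47,"jaw":-1},{"x":0,"y":0,"z":0,"rx":0.171,"ry":-0.006,"rz":-0.47,"jaw":-1},{"x":0,"y":0,"z":0,"rx":0.171,"ry":-0.006,"rz":-0.47,"jaw":-1},{"x":0,"y":0,"z":0,"rx":0.171,"ry":-0.006,"rz":-0.47,"jaw":-1},{"x":0,"y":0,"z":0,"rx":0,"ry":0,"rz":0,"jaw":-1},{"x":0,"y":0,"z":0,"rx":0,"ry":0,"rz":0,"jaw":-1}]' 60 >/dev/null
python3 key.py .734 | tail -3
```

```text
rot needed units [0.006 0.007 0.01 ]
tip [ 0.4386 -0.3114  0.0689] out -0.3 E1 0.6 VY -0.7
shift to slot units [-0.01   0.012  0.001] F out 14.4 Fe1 -1.8 Fvy 1.0 M ax -0.036
```

```bash

python3 -m jog '[{"x":0,"y":0,"z":0,"rx":0.205,"ry":-0.007,"rz":-0.564,"jaw":-1},{"x":0,"y":0,"z":0,"rx":0.205,"ry":-0.007,"rz":-0.564,"jaw":-1},{"x":0,"y":0,"z":0,"rx":0.205,"ry":-0.007,"rz":-0.564,"jaw":-1},{"x":0,"y":0,"z":0,"rx":0.205,"ry":-0.007,"rz":-0.564,"jaw":-1},{"x":0,"y":0,"z":0,"rx":0,"ry":0,"rz":0,"jaw":-1},{"x":0,"y":0,"z":0,"rx":0,"ry":0,"rz":0,"jaw":-1}]' 60 >/dev/null
python3 key.py 1.153 | tail -3
python3 -m jog '[{"x":0,"y":0,"z":0,"rx":0.205,"ry":-0.007,"rz":-0.564,"jaw":-1},{"x":0,"y":0,"z":0,"rx":0.205,"ry":-0.007,"rz":-0.564,"jaw":-1},{"x":0,"y":0,"z":0,"rx":0.205,"ry":-0.007,"rz":-0.564,"jaw":-1},{"x":0,"y":0,"z":0,"rx":0.205,"ry":-0.007,"rz":-0.564,"jaw":-1},{"x":0,"y":0,"z":0,"rx":0,"ry":0,"rz":0,"jaw":-1},{"x":0,"y":0,"z":0,"rx":0,"ry":0,"rz":0,"jaw":-1}]' 60 >/dev/null
python3 key.py 1.572 | tail -3
```

```text
rot needed units [0.007 0.005 0.012]
tip [ 0.4384 -0.3117  0.0689] out -0.3 E1 0.4 VY -1.0
shift to slot units [-0.007  0.016  0.002] F out 14.0 Fe1 -2.2 Fvy -0.5 M ax -0.08
rot needed units [0.008 0.003 0.013]
tip [ 0.4383 -0.3119  0.0688] out -0.3 E1 0.2 VY -1.2
shift to slot units [-0.005  0.019  0.003] F out 12.8 Fe1 -1.9 Fvy 0.0 M ax -0.053
```

```bash

python3 -m jog '[{"x":-0.06,"y":0.002,"z":0.16,"rx":0,"ry":0,"rz":0,"jaw":-1},{"x":-0.12,"y":0.004,"z":0.32,"rx":0,"ry":0,"rz":0,"jaw":-1},{"x":-0.12,"y":0.004,"z":0.32,"rx":0,"ry":0,"rz":0,"jaw":-1},{"x":-0.17,"y":0.006,"z":0.47,"rx":0,"ry":0,"rz":0,"jaw":-1},{"x":0,"y":0,"z":0.6,"rx":0,"ry":0,"rz":0,"jaw":-1},{"x":0,"y":0.5,"z":0.3,"rx":0.018,"ry":0.5,"rz":0,"jaw":-1},{"x":0.2,"y":0.7,"z":0,"rx":0.018,"ry":0.5,"rz":0,"jaw":-1},{"x":0.3,"y":0.7,"z":0,"rx":0.018,"ry":0.5,"rz":0,"jaw":-1}]' 60 >/dev/null
python3 -m jog '[{"x":0.5,"y":0.7,"z":0,"rx":0.018,"ry":0.5,"rz":0,"jaw":-1},{"x":0.5,"y":0.7,"z":0,"rx":0,"ry":0,"rz":0,"jaw":-1},{"x":0.5,"y":0.7,"z":0,"rx":0,"ry":0,"rz":0,"jaw":-1},{"x":0.5,"y":0.7,"z":0,"rx":0,"ry":0,"rz":0,"jaw":-1},{"x":0,"y":0,"z":0,"rx":0,"ry":0,"rz":0,"jaw":-1},{"x":0,"y":0,"z":0,"rx":0,"ry":0,"rz":0,"jaw":-1}]' 60 | grep -E "clock|tcp|ori|width"
cat > scr.py <<'E'
from fit import *
for n in I:
    np.save(f"pics/{n}2.npy",grab_frame(n));I[n]=np.load(f"pics/{n}2.npy").astype(np.float32);Y[n]=I[n][...,0]+I[n][...,1]-2*I[n][...,2]
for ns in(("side","top"),("top",)):
    R=DE(sc,[(.43,.44),(-.315,-.306),(.0755,.0765),(-.2,1.9),(.0105,.0113)],args=(ns,),seed=1,maxiter=100)
    print(ns,R.x.round(4),sc(R.x,full=True))
tan('side',225,335,150,85);tan('top',400,225,70,90)
E
python3 scr.py
```

```text
clock: 54.8
tcp_pos: [0.5344, -0.0269, 0.2663]
orientation: [3.14, -0.059, -0.003]
grip_width: 0.0147
('side', 'top') [ 0.4346 -0.3106  0.0764  1.3662  0.0108] [np.float64(0.474036690608872), np.float64(0.8064036171049757)]
('top',) [ 0.4344 -0.3105  0.0765  1.4214  0.011 ] [np.float64(0.4519406701640658), np.float64(0.8245407847199919)]
side cen [323.7 360.5] box 309 341 30 40 area 966
side cen [279.  351.6] box 264 343 28 19 area 287
top cen [426.9 252.3] box 414 243 27 19 area 421
top cen [411.8 279.7] box 406 272 15 21 area 169
```

```bash

python3 -m jog '[{"x":0.225,"y":-0.64,"z":0,"rx":0,"ry":0,"rz":-0.45,"jaw":-1},{"x":0.225,"y":-0.64,"z":0,"rx":0,"ry":0,"rz":-0.45,"jaw":-1},{"x":0.225,"y":-0.64,"z":0,"rx":0,"ry":0,"rz":-0.45,"jaw":-1},{"x":0.225,"y":-0.64,"z":0,"rx":0,"ry":0,"rz":-0.45,"jaw":-1},{"x":0.225,"y":-0.64,"z":0,"rx":0,"ry":0,"rz":-0.45,"jaw":-1},{"x":0.225,"y":-0.64,"z":0,"rx":0,"ry":0,"rz":-0.45,"jaw":-1},{"x":0.225,"y":-0.64,"z":0,"rx":0,"ry":0,"rz":0,"jaw":-1},{"x":0,"y":0,"z":-0.6,"rx":0,"ry":0,"rz":0,"jaw":-1}]' 60 >/dev/null
python3 -m jog '[{"x":0,"y":0,"z":-0.5,"rx":0,"ry":0,"rz":0,"jaw":-1},{"x":0,"y":0,"z":0,"rx":0,"ry":0,"rz":0,"jaw":-1},{"x":0,"y":0,"z":0,"rx":0,"ry":0,"rz":0,"jaw":-1},{"x":0,"y":0,"z":0,"rx":0,"ry":0,"rz":0,"jaw":-1}]' 60 >/dev/null
python3 - <<'E'
from h import *
st()
for nm,y1,y2 in(("top moved",0,.025),("bottom moved",.025,0)):
    L=[]
    for y,z0,z1 in((y1,.024,.034),(y2,.034,.044)):
        for z in(z0,z1): L+= [px("side",np.array([.4895+.031*np.cos(a),-.312+y+.031*np.sin(a),z])) for a in np.linspace(0,6.28,30)]
    L=np.array(L);print(nm,L.min(0).round(1),L.max(0).round(1))
t=get_obs()["tcp_pos"]
b=np.load("pics/side2.npy").astype(int);f=grab_frame("side").astype(int);d=abs(f-b).max(2)>14
u,v=px("side",t-[0,0,.073]);print("tip exp",u,v)
for r in range(int(v)-14,int(v)+5): print(r,"".join("#" if d[r,c] else "." for c in range(int(u)-15,int(u)+16)))
E
```

```text
56.5 [ 0.6304 -0.2961  0.2028] R [[0.873, -0.488, 0.002], [-0.488, -0.873, -0.001], [0.002, -0.0, -1.0]] w 0.0145 F [ 0.  -0.1 -0.4] q [ 0.47  0.52 -0.18  1.49  0.1   1.14 -1.81]
top moved [307.7 341.9] [337.7 380.9]
bottom moved [307.8 344.8] [337.8 378. ]
tip exp 391.61076264085375 326.1862290502701
312 ..............########.........
313 ..............#######..........
314 ...............######..........
315 .............#######...........
316 ............###.#####..........
317 ............##.##.####.........
318 ............###.#######........
319 ............###.#####.#........
320 ............##########.........
321 ............#########..........
322 ............#######...#........
323 ............########...........
324 ............##########.........
325 .............#########.........
326 ..............########.........
327 ....................#..........
328 ...............................
329 ...............................
330 ...............................
```

```bash

python3 -m jog '[{"x":-0.02,"y":0.015,"z":0,"rx":0,"ry":0,"rz":0,"jaw":-1},{"x":0,"y":0,"z":-0.5,"rx":0,"ry":0,"rz":0,"jaw":-1},{"x":0,"y":0,"z":-0.3,"rx":0,"ry":0,"rz":0,"jaw":-1},{"x":0,"y":0,"z":-0.2,"rx":0,"ry":0,"rz":0,"jaw":-1},{"x":0,"y":0,"z":0,"rx":0,"ry":0,"rz":0,"jaw":-1},{"x":0,"y":0,"z":0,"rx":0,"ry":0,"rz":0,"jaw":-1}]' 60 |grep -E "tcp|cont"
python3 -m jog '[{"x":0,"y":0,"z":-0.3,"rx":0,"ry":0,"rz":0,"jaw":-1},{"x":0,"y":0,"z":-0.3,"rx":0,"ry":0,"rz":0,"jaw":-1},{"x":0,"y":0,"z":0,"rx":0,"ry":0,"rz":0,"jaw":-1},{"x":0,"y":0,"z":0,"rx":0,"ry":0,"rz":0,"jaw":-1}]' 60 |grep -E "tcp|cont"
```

```text
tcp_pos: [0.6289, -0.2947, 0.1417]
contact_force: [-0.4, 0.2, -1.3]
tcp_pos: [0.6282, -0.2945, 0.1046]
contact_force: [0.5, -0.3, -1.7]
```

```bash

python3 -m jog '[{"x":0.01,"y":-0.01,"z":-0.2,"rx":0,"ry":0,"rz":0,"jaw":-1},{"x":0,"y":0,"z":-0.15,"rx":0,"ry":0,"rz":0,"jaw":-1},{"x":0,"y":0,"z":0,"rx":0,"ry":0,"rz":0,"jaw":-1},{"x":0,"y":0,"z":0,"rx":0,"ry":0,"rz":0,"jaw":-1}]' 60 |grep -E "tcp|cont"
python3 -m jog '[{"x":0,"y":0,"z":-0.04,"rx":0,"ry":0,"rz":0,"jaw":-1},{"x":0,"y":0,"z":0,"rx":0,"ry":0,"rz":0,"jaw":-1},{"x":0,"y":0,"z":0,"rx":0,"ry":0,"rz":0,"jaw":-1}]' 60 |grep -E "tcp|cont"
```

```text
tcp_pos: [0.629, -0.2951, 0.0839]
contact_force: [-0.1, 0.3, -0.2]
tcp_pos: [0.629, -0.2951, 0.0815]
contact_force: [-0.1, 1.4, -1.6]
```

```bash

python3 -m jog '[{"x":0,"y":0,"z":-0.04,"rx":0,"ry":0,"rz":0,"jaw":-1},{"x":0,"y":0,"z":0,"rx":0,"ry":0,"rz":0,"jaw":-1},{"x":0,"y":0,"z":0,"rx":0,"ry":0,"rz":0,"jaw":-1}]' 60 |grep -E "tcp|cont"
python3 -m jog '[{"x":0,"y":0,"z":-0.02,"rx":0,"ry":0,"rz":0,"jaw":-1},{"x":0,"y":0,"z":0,"rx":0,"ry":0,"rz":0,"jaw":-1},{"x":0,"y":0,"z":0,"rx":0,"ry":0,"rz":0,"jaw":-1}]' 60 |grep -E "tcp|cont"
```

```text
tcp_pos: [0.6289, -0.2951, 0.0789]
contact_force: [-0.4, 0.3, -1.3]
tcp_pos: [0.6293, -0.2953, 0.0788]
contact_force: [-1.4, 0.9, 4.9]
```

```bash

python3 -m jog '[{"x":0,"y":0,"z":0,"rx":0,"ry":0,"rz":0,"jaw":0.3},{"x":0,"y":0,"z":0,"rx":0,"ry":0,"rz":0,"jaw":0.3},{"x":0,"y":0,"z":0,"rx":0,"ry":0,"rz":0,"jaw":0.3},{"x":0,"y":0,"z":0,"rx":0,"ry":0,"rz":0,"jaw":0.3},{"x":0,"y":0,"z":0.3,"rx":0,"ry":0,"rz":0,"jaw":0.3},{"x":0,"y":0,"z":0.8,"rx":0,"ry":0,"rz":0,"jaw":0.3},{"x":0,"y":0,"z":0.9,"rx":0,"ry":0,"rz":0,"jaw":0.3},{"x":0,"y":0,"z":0,"rx":0,"ry":0,"rz":0,"jaw":0.3}]' 40 |grep -E "tcp|width"
python3 -m jog '[{"x":-0.4,"y":0.18,"z":0,"rx":0,"ry":0,"rz":0.45,"jaw":-1},{"x":-0.4,"y":0.18,"z":0,"rx":0,"ry":0,"rz":0.45,"jaw":-1},{"x":-0.4,"y":0.18,"z":0,"rx":0,"ry":0,"rz":0.45,"jaw":-1},{"x":-0.4,"y":0.18,"z":0,"rx":0,"ry":0,"rz":0.45,"jaw":-1},{"x":-0.4,"y":0.18,"z":0,"rx":0,"ry":0,"rz":0.45,"jaw":-1},{"x":-0.27,"y":0.15,"z":0,"rx":0,"ry":0,"rz":0.45,"jaw":-1},{"x":0,"y":0,"z":0,"rx":0,"ry":0,"rz":0,"jaw":-1},{"x":0,"y":0,"z":0,"rx":0,"ry":0,"rz":0,"jaw":-1}]' 40
cat > chk.py <<'E'
from h import *
st()
tan('side',225,335,150,85);tan('top',400,225,70,90)
for n in('side','top'):
    h=cv2.cvtColor(grab_frame(n),cv2.COLOR_RGB2HSV);x,y=(350,290) if n=='side' else (405,170)
    m=(cv2.inRange(h,(0,130,60),(8,255,255))|cv2.inRange(h,(172,130,60),(180,255,255)))[y:y+70,x:x+70]
    N,l,s,c=cv2.connectedComponentsWithStats(m);print(n,"red",[((s[k]+[x,y,0,0,0]).tolist(),(c[k]+[x,y]).round(1)) for k in range(1,N) if s[k,4]>20])
E
python3 chk.py
```

```text
tcp_pos: [0.6325, -0.2964, 0.2053]
grip_width: 0.0558
clock: 61.42
tcp_pos: [0.4934, -0.2325, 0.1982]
orientation: [3.141, -0.062, 0.0]
contact_force: [-0.5, -0.8, -0.6]
grip_width: 0.0001
gripper_force: 0.0
61.42 [ 0.4934 -0.2325  0.1982] R [[0.999, -0.04, 0.0], [-0.04, -0.999, -0.0], [0.0, 0.0, -1.0]] w 0.0001 F [-0.5 -0.8 -0.6] q [ 0.58  0.29 -0.31  1.86  0.1   1.01 -1.38]
side cen [323.7 360.4] box 309 341 30 40 area 966
side cen [279.1 351.6] box 264 343 28 19 area 286
side cen [271.5 366.9] box 265 362 12 11 area 82
top cen [429.3 250.9] box 414 237 32 27 area 486
top cen [410.3 280.7] box 403 272 18 23 area 232
side red [([372, 326, 35, 20, 401], array([388.7, 335.6]))]
top red []
```

```bash

python3 -m jog '[{"x":0,"y":0,"z":-0.6,"rx":0,"ry":0,"rz":0,"jaw":-1},{"x":0,"y":0,"z":-0.6,"rx":0,"ry":0,"rz":0,"jaw":-1},{"x":0,"y":0,"z":-0.5,"rx":0,"ry":0,"rz":0,"jaw":-1},{"x":0,"y":0,"z":0,"rx":0,"ry":0,"rz":0,"jaw":-1}]' 40|grep -E "tcp|cont"
python3 -m jog '[{"x":0,"y":0,"z":-0.5,"rx":0,"ry":0,"rz":0,"jaw":-1},{"x":0,"y":0,"z":-0.5,"rx":0,"ry":0,"rz":0,"jaw":-1},{"x":0,"y":0,"z":-0.3,"rx":0,"ry":0,"rz":0,"jaw":-1},{"x":0,"y":0,"z":-0.05,"rx":0,"ry":0,"rz":0,"jaw":-1},{"x":0,"y":0,"z":0,"rx":0,"ry":0,"rz":0,"jaw":-1},{"x":0,"y":0,"z":0,"rx":0,"ry":0,"rz":0,"jaw":-1}]' 40|grep -E "tcp|cont"
```

```text
tcp_pos: [0.4912, -0.2315, 0.0937]
contact_force: [-0.6, -0.3, 0.0]
tcp_pos: [0.4936, -0.2325, 0.0159]
contact_force: [0.7, 0.5, -0.3]
```

```bash

python3 -m jog '[{"x":0,"y":0,"z":-0.07,"rx":0,"ry":0,"rz":0,"jaw":-1},{"x":0,"y":-0.15,"z":0,"rx":0,"ry":0,"rz":0,"jaw":-1},{"x":-0.005,"y":-0.15,"z":0,"rx":0,"ry":0,"rz":0,"jaw":-1},{"x":-0.005,"y":-0.12,"z":0,"rx":0,"ry":0,"rz":0,"jaw":-1},{"x":0,"y":-0.08,"z":0,"rx":0,"ry":0,"rz":0,"jaw":-1},{"x":0,"y":0,"z":0,"rx":0,"ry":0,"rz":0,"jaw":-1},{"x":0,"y":0,"z":0,"rx":0,"ry":0,"rz":0,"jaw":-1}]' 40|grep -E "tcp|cont"
python3 chk.py
```

```text
tcp_pos: [0.4921, -0.2624, 0.0106]
contact_force: [0.7, -1.1, 0.4]
63.75 [ 0.4921 -0.2624  0.0106] R [[0.999, -0.038, -0.001], [-0.038, -0.999, -0.0], [-0.001, 0.0, -1.0]] w -0.0001 F [ 0.7 -1.1  0.4] q [ 0.58  0.56 -0.25  1.97  0.22  0.65 -1.43]
side cen [279.  351.6] box 264 343 28 19 area 287
side cen [323.8 363.4] box 309 348 30 33 area 797
side cen [271.1 366.7] box 264 361 13 12 area 84
top cen [442.3 262.3] box 422 253 41 22 area 317
top cen [410.3 280.5] box 403 272 18 23 area 229
top cen [456.1 295.9] box 450 288 15 15 area 115
top cen [446.8 305.3] box 440 297 13 18 area 97
side red [([372, 326, 35, 20, 401], array([388.7, 335.6]))]
top red [([429, 195, 13, 13, 82], array([435.7, 201.3]))]
```

```bash

python3 -m jog '[{"x":0,"y":-0.07,"z":0,"rx":0,"ry":0,"rz":0,"jaw":-1},{"x":0,"y":-0.06,"z":0,"rx":0,"ry":0,"rz":0,"jaw":-1},{"x":0,"y":0,"z":0,"rx":0,"ry":0,"rz":0,"jaw":-1},{"x":0,"y":0,"z":0,"rx":0,"ry":0,"rz":0,"jaw":-1}]' 40|grep -E "tcp|cont"
python3 chk.py | grep side
```

```text
tcp_pos: [0.4921, -0.2703, 0.0106]
contact_force: [0.2, 0.1, 0.1]
side cen [279.1 351.6] box 264 343 28 19 area 286
side cen [324.  364.8] box 309 351 30 30 area 718
side red [([372, 326, 35, 20, 401], array([388.7, 335.6]))]
```

```bash

python3 -m jog '[{"x":0,"y":0.4,"z":0,"rx":0,"ry":0,"rz":0,"jaw":-1},{"x":0,"y":0.2,"z":0.3,"rx":0,"ry":0,"rz":0,"jaw":-1},{"x":0,"y":0,"z":0.9,"rx":0,"ry":0,"rz":0,"jaw":-1},{"x":0,"y":0,"z":0.9,"rx":0,"ry":0,"rz":0,"jaw":-1},{"x":0,"y":0.3,"z":0.9,"rx":0,"ry":0,"rz":0,"jaw":-1},{"x":0,"y":0.9,"z":0.5,"rx":0,"ry":0,"rz":0,"jaw":-1},{"x":0,"y":0.9,"z":0,"rx":0,"ry":0,"rz":0,"jaw":-1},{"x":0,"y":0.9,"z":0,"rx":0,"ry":0,"rz":0,"jaw":-1}]' 40|grep -E "tcp|cont"
python3 -m jog '[{"x":0,"y":0.3,"z":0,"rx":0,"ry":0,"rz":0,"jaw":-1},{"x":0,"y":0,"z":0,"rx":0,"ry":0,"rz":0,"jaw":-1},{"x":0,"y":0,"z":0,"rx":0,"ry":0,"rz":0,"jaw":-1}]' 40|grep -E "tcp|cont"
python3 chk.py; python3 scr.py
python3 - <<'E'
from h import *
b=np.load("pics/side.npy").astype(int)
def gr(f): return cv2.cvtColor(f.astype(np.uint8),cv2.COLOR_RGB2GRAY).astype(np.float32)
f=grab_frame("side").astype(int);d=abs(f-b).max(2)
for r in range(340,392,2): print(r,"".join("#" if d[r,c]>20 else "." for c in range(275,375)))
for n,(x,y,w,h) in {"jaw":(283,362,22,24),"fixed":(338,345,22,40),"cap":(380,285,40,20),"weight":(382,390,24,24),"tape":(432,345,32,32)}.items():
    print(n,d[y:y+h,x:x+w].mean().round(2),np.round(cv2.phaseCorrelate(gr(b)[y:y+h,x:x+w],gr(f)[y:y+h,x:x+w]),3) if 0 else "")
    print(cv2.phaseCorrelate(np.ascontiguousarray(gr(b)[y:y+h,x:x+w]),np.ascontiguousarray(gr(f)[y:y+h,x:x+w])))
E
```

```text
tcp_pos: [0.4923, -0.0524, 0.2227]
contact_force: [0.6, -0.6, -0.2]
tcp_pos: [0.4922, -0.0373, 0.2211]
contact_force: [0.6, -0.8, 0.1]
66.03 [ 0.4922 -0.0373  0.2211] R [[0.999, -0.04, -0.0], [-0.04, -0.999, -0.001], [-0.0, 0.001, -1.0]] w 0.0002 F [ 0.6 -0.8  0.1] q [ 0.34  0.19 -0.44  1.93  0.09  1.04 -1.75]
side cen [279.1 351.6] box 264 343 29 19 area 294
side cen [324.  364.6] box 309 350 30 31 area 729
side cen [270.8 366.5] box 264 360 13 13 area 89
top cen [430.6 252.1] box 421 243 20 19 area 299
top cen [409.9 280.5] box 402 272 19 23 area 225
side red [([372, 326, 35, 20, 401], array([388.7, 335.6]))]
top red [([427, 195, 15, 22, 142], array([433.6, 205.4]))]
('side', 'top') [ 0.4345 -0.3104  0.0763  1.4219  0.0107] [np.float64(0.4820264344499622), np.float64(0.8074828536316864)]
('top',) [ 0.4343 -0.3106  0.0763  1.4278  0.0109] [np.float64(0.4566321685977797), np.float64(0.8218397152728666)]
side cen [279.1 351.4] box 264 343 28 19 area 282
side cen [324.  364.6] box 309 350 30 31 area 726
side cen [271.1 366.5] box 264 361 13 12 area 84
top cen [430.6 252.1] box 421 243 
[... 2483 characters left out ...]
....................................................................................................
388 ....................................................................................................
390 ....................................................................................................
jaw 1.08 
((-0.05632562258026752, -0.0032902231147478034), 1.0053118107219536)
fixed 1.16 
((0.03517156282309486, 0.16699272572500234), 0.89008054236571)
cap 0.79 
((0.06381867328315494, -0.006350140579765906), 0.9955216535925865)
weight 0.79 
((0.009939492588037169, -0.03181897301988457), 1.0008707612028553)
tape 0.98 
((0.0022017960156048844, -0.04682213101145649), 1.0023547598393634)
```

```bash
python3 -c "
from bench import *
print(r.hand_in())"
```

```text
the job is handed in; nothing more can be done
None
```

I handed the job in with every step carried out; `hand_in()` returned no verdict, and the last camera checks put the cap on the mat, both grey discs stacked flat in the shut vise, the screw at about 1.42 rad, the key back in its stand, and the weight and tape unmoved (one disc was knocked about 25 mm aside mid-run and I pushed it back).

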